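# Clear the jammed solder-reel chute and make up the soldering kit tray

### The arm

A 7-joint arm with a two-finger parallel gripper is mounted at the origin on the work surface. World frame = base frame: x ahead of the robot, y to its left, z up, the work surface at z = 0. Lengths are in mm, angles in rad, forces in N, time in s.
With the tool pointing down it reaches from about 400 to 875 mm from the base axis. Payload 19.3 kg.
Tool frame: the origin (TCP) lies between the finger pads; the fingertips stand 22 mm ahead of it and the grasp point (between the pads) lies 3 mm ahead of it; z points along the fingers, y is the line along which they close (so a half turn about z gives the same grasp; the last joint's range is limited). The gripper opens to 85 mm and grips with 20 to 120 N. Pads are 22 mm wide; open, the fingers measure 114 mm over their backs; the gripper's body (76 mm by 85 mm) begins 54 mm behind the grasp point. The pads swing forward as they close: fully open they stand 13 mm farther back than shut.
Start: joints at [-1.291, 0.521, -0.036, 1.599, 0.021, 1.021, -0.113], TCP at [214.212, 587.136, 253.291] pointing down, gripper open.
Joint ranges: [-2.91, 2.91], [-0.3, 2.13], [-1.5, 1.42], [0.17, 2.43], [-1.26, 4.41], [0.16, 1.93], [-2.52, 2.52]. Speed limits (rad/s): [1.89, 1.89, 2.39, 2.39, 3.01, 3.01, 3.01].

### API

Orientations are given as a 3x3 rotation matrix whose columns are the frame's x, y, z axes.
In Python, from bench import robot gives the robot as it stands.
- The arm moves only by the tool servo_tool, never from a script. Its argument "rows" is a list of rows, each a list of 7 numbers: the shift along the tool's x, y, z normalised to -1 to 1, where 1 is 100 mm, then the turn, a rotation vector about the tool's x, y, z normalised to -1 to 1, where 1 is 180 degrees, then the opening, from 0 (shut) to 1 (fully open). In form: [[dx, dy, dz, ax, ay, az, gripper], ...]. A call has 1 to 10 rows; each row is the pose to reach, as a shift and turn from the pose commanded when the call began, along the tool's axes at that moment, turning the shorter way round; what a row does not reach only later rows make up. A row lasts 1/10 s, in which the tool goes at most 50 mm and 8.59 degrees, less where a joint would pass 70% of its speed; a pose out of reach is approached as far as the arm can. A call with a number of a shift or a turn outside -1 to 1 is refused whole. A call with a gripper value outside its range is refused whole. The fingers move at their own pace and stop on an object; "force" is the grip in N (left out, the last holds). Time passes only in rows, so rows that repeat a pose let the fingers close. It gives the time, the measured TCP pose, the force, the opening and the grip force at its end, in the units of the state.
- robot.sense(): the state, without advancing time (a new reading comes with each control period).
- robot.read_camera(name): name is "scene" or "top" or "wrist"; returns (picture, depth): 420x560x3 uint8, red, green, blue; 420x560 float32, mm along the optical axis (not along the pixel's ray), 0 where there is no reading.
- robot.camera_params(name): a dict with "fov_y" (degrees; the focal length in pixels is half the picture's height over the tangent of half this angle, whatever the lens; pixels are square), "cx", "cy" (the principal point, pixels), "k1" (the pictures are not rectified: a ray, as slopes to the right and down, at radius r is drawn at 1 + k1 r^2 times it, then the intrinsics apply), "cam_to_world" (4x4, takes a point from camera to world coordinates); the wrist camera has in their place "mount" (4x4, takes a point from camera to tool coordinates, whose origin is the TCP and whose axes are the flange's). Camera axes: x right, y up, looking along -z (the intrinsics and any distortion apply to the point x, -y, -z); pixel columns grow to the right and rows downward; lengths in mm; the calibration is good to about 2 mm. A picture is of the moment at which its call begins: read the wrist's pose just before it. camera_params takes no time and is no camera call.
- robot.close_job(): hands the job in; it is judged then, once.
Trained networks look in the newest picture that a camera, given by its name, has taken for a name from the list of things; names that differ only in an ending like _2 or _b are one class to them, and where a whole thing is asked for, a point or a joint stands for the part that bears it (a point fixed in the world has none). Each returns a list of dicts, best first, with "score" (0 to 1); they miss things now and then, are a little off and sometimes report something else, mostly with a low value. They report only what shows in the picture. A call takes as long as a camera call.
- robot.trace(query, camera): "pixels" (420x560 bool, what is visible of it) and "box" ([left, top, right, bottom] in pixels, round what is visible of it).
The state is a dict: "clock": time; "qpos": joint angles; "joint_vel": joint speeds; "tau": joint torques, N m; "tcp_pos": TCP position; "tool_rot": TCP orientation; "wrist_force": force on the tool from outside, world axes, zero at the start; "ft_torque": the same for the moment, N m; "grip_width": finger opening in mm; "grip_force": force on a finger pad.
Only numpy, scipy, OpenCV 4.12 (cv2) and the standard library are available. Lean on these libraries where they do the work, as an engineer would, in place of code of your own. Each camera call takes 0.05 s, during which the arm holds its last target. There are 200 camera calls.

### The job

The solder chute is blocked: a big reel has got in among the small ones and is stuck at the gauge bar. Ease it back and lift it out without wrenching it against the chute, put it in the grey returns bin and let the small reels behind it roll down to the front stop; then make up the kit tray with all of the small reels and all of the wire spools from the stand, the reels on the tray floor (none on top of another) and the spools standing upright. The spools may be taken at any time; leave the phone and the screwdriver where they are.

Things in the scene. Friction and masses are not known exactly. Their poses are not given: they have to be found in the camera images.
- chute: fixed feed chute: aluminium trough 90 mm wide, 360 mm long, climbing at 10 degrees along its +x, away from the robot; y is across, z up. Guide strips 44 mm apart and 12 mm high keep the reels straight; above them the sides are open. Front stop plate 36 mm high. Reels roll down by themselves: taking the one at the stop lets the next roll in; they touch in line. Origin: on the bench under chute_pick.
- chute_pick (a point): the centre of a small reel resting at the chute's front stop, 28 mm above the chute floor. Axes as the chute. A reel can be gripped here from above on its two flat faces.
- chute_bar (a point): middle of the lower edge of the gauge bar, a steel strip 14 mm tall and 4 mm thick across the trough, 60 mm above its floor, 46 mm up the slope from chute_pick. Its two posts stand 31 to 37 mm either side of the middle and end level with its top. Small reels pass under it, the big one cannot. Axes as the chute.
- big_reel: the oversize reel: flanges 84 mm in diameter, 40 mm wide over its flat faces, 0.4 to 0.6 kg. Origin: its centre; y is its axle. At the start it rests on the chute floor against the up-slope side of the gauge bar, its rim about 4 mm under the bar, small reels pressing from behind. Gripped on the upper half of its faces and eased back up the slope about 10 mm (the others give way) it lifts straight out.
- reel1: a small reel of solder: flanges 56 mm in diameter, 40 mm wide over its flat faces, 0.2 kg; stands on its rim and rolls. Origin: its centre; y is its axle. At the start reel1, reel2 and reel3 stand in line in the chute behind the big reel.
- reel2: a reel like reel1.
- reel3: a reel like reel1.
- spool1: a spool of hook-up wire, upright on a post of the stand: flanges 54 mm in diameter, 60 mm tall, 18 mm bore right through, 0.15 kg. Origin: its centre, half-way up; z is its axis. It comes off only along the post and must rise 75 mm to clear the post's top. Two to four spools are present (None = absent), each on its own post.
- spool2: a spool like spool1, on another post.
- spool3: a spool like spool1, on another post.
- spool4: a spool like spool1, on another post.
- stand: fixed wire stand: square wooden board 180 x 180 x 14 mm with four upright steel posts 10 mm in diameter at x, y = +50 or -50 mm, their tops 89 mm above the bench. Origin: centre of its underside.
- tray_in (a point): the kit tray, loose on the bench, 0.9 kg: open white plastic tray 330 x 146 mm outside, 42 mm high, walls and floor 4 mm (inside 322 x 138 mm). The point is the centre of its inner floor; x along its long side, z up.
- bin_in (a point): the returns bin, loose on the bench, 0.7 kg: open grey box 156 x 116 mm outside, 60 mm high, walls and floor 4 mm (inside 148 x 108 mm). The point is the centre of its inner floor; x along its long side, z up.
- phone: bystander: a black phone 150 x 72 x 8 mm lying on the bench beside the wire stand.
- driver: bystander: a screwdriver lying on the bench beyond the returns bin.

How it is judged (in metres and radians):
On the way:
1. the big reel is out of the chute and a small reel has rolled down under the gauge bar to the front stop (distance between big_reel and chute_bar above 0.09 m and distance between any of reel1, reel2, reel3 and chute_pick below 0.015 m), for 0.2 s.
At the end, for the whole second after the job is handed in: Every small reel rests on the tray floor inside its walls (centre 10 to 48 mm above it); all spools stand in it within 0.2 rad of upright, either end up; the big reel is in the returns bin, centre under 60 mm above its floor; tray and bin level within 0.1 rad; all at rest (x of reel1 in the frame of tray_in between -0.158 and 0.158 m and y of reel1 in the frame of tray_in between -0.068 and 0.068 m and z of reel1 in the frame of tray_in between 0.01 and 0.048 m and linear speed of each of reel1, reel2, reel3, spool1, spool2, spool3, spool4, big_reel below 0.03 m/s and x of reel2 in the frame of tray_in between -0.158 and 0.158 m and y of reel2 in the frame of tray_in between -0.068 and 0.068 m and z of reel2 in the frame of tray_in between 0.01 and 0.048 m and x of reel3 in the frame of tray_in between -0.158 and 0.158 m and y of reel3 in the frame of tray_in between -0.068 and 0.068 m and z of reel3 in the frame of tray_in between 0.01 and 0.048 m and x of spool1 in the frame of tray_in between -0.158 and 0.158 m and y of spool1 in the frame of tray_in between -0.068 and 0.068 m and z of spool1 in the frame of tray_in between 0.02 and 0.042 m and (angle between spool1's own z axis and vertical below 0.2 rad or angle between spool1's own z axis and vertical above 2.94 rad) and x of spool2 in the frame of tray_in between -0.158 and 0.158 m and y of spool2 in the frame of tray_in between -0.068 and 0.068 m and z of spool2 in the frame of tray_in between 0.02 and 0.042 m and (angle between spool2's own z axis and vertical below 0.2 rad or angle between spool2's own z axis and vertical above 2.94 rad) and x of spool3 in the frame of tray_in between -0.158 and 0.158 m and y of spool3 in the frame of tray_in between -0.068 and 0.068 m and z of spool3 in the frame of tray_in between 0.02 and 0.042 m and (angle between spool3's own z axis and vertical below 0.2 rad or angle between spool3's own z axis and vertical above 2.94 rad) and x of spool4 in the frame of tray_in between -0.158 and 0.158 m and y of spool4 in the frame of tray_in between -0.068 and 0.068 m and z of spool4 in the frame of tray_in between 0.02 and 0.042 m and (angle between spool4's own z axis and vertical below 0.2 rad or angle between spool4's own z axis and vertical above 2.94 rad) and x of big_reel in the frame of bin_in between -0.074 and 0.074 m and y of big_reel in the frame of bin_in between -0.054 and 0.054 m and z of big_reel in the frame of bin_in between 0.01 and 0.06 m and angle between each of tray_in, bin_in's own z axis and vertical below 0.1 rad); the robot touches nothing.
It fails at once if the big reel is wrenched against the chute or its gauge bar (over 60 N) (contact force between big_reel and chute above 60 N).
It fails at once if the phone or the screwdriver is moved more than 40 mm (distance of any of phone, driver from where it was at the start of the episode above 0.04 m).
Of spool1, spool2, spool3, spool4 only 2 to 4 are there at a start; the rules pass over those that are not, and their reading is None.
At some moment in a run one of tray, bin may be knocked a few centimetres aside while the robot is not near it.
It also fails if it takes over 210 s, if anything falls off the work surface, if the arm or the gripper's body presses on something with over 40 N, if the wrist force passes 120 N, or if a joint passes its speed limit or range.

## Working session

There is one attempt and no reset: what is moved stays moved. The work goes in short steps, Python scripts to look and compute and a tool call to move; the robot and the scene stay as the last step left them, time stands still between calls to the robot, and variables do not carry over. Pictures are saved under pics/ and viewed, at most 14 in all, crops included, and the job is handed in when it is done.

Besides the shell and the picture viewer there is one more tool, called after "Emit:" as name(argument=value, ...), one argument or row to a line, values as JSON. servo_tool: Moves the arm, as the interface text tells. Its arguments: {"type":"object","properties":{"rows":{"type":"array","items":{"type":"array","items":{"type":"number","minimum":-1,"maximum":1}}},"force":{"type":"number"}},"required":["rows"]}

```bash
ls; mkdir -p pics
cat > h.py <<'E'
import numpy as np, cv2, json
from bench import robot
def grab(name,save=None):
    s=robot.sense(); img,d=robot.read_camera(name); p=robot.camera_params(name)
    if save: cv2.imwrite('pics/'+save+'.png',img[:,:,::-1])
    if name=='wrist':
        T=np.eye(4); T[:3,:3]=s['tool_rot']; T[:3,3]=s['tcp_pos']; M=T@np.array(p['mount'])
    else: M=np.array(p['cam_to_world'])
    H,W=d.shape; f=H/2/np.tan(np.radians(p['fov_y'])/2)
    K=np.array([[f,0,p['cx']],[0,f,p['cy']],[0,0,1]])
    u,v=np.meshgrid(np.arange(W),np.arange(H))
    pts=np.stack([u,v],-1).reshape(-1,1,2).astype(np.float64)
    n=cv2.undistortPoints(pts,K,np.array([p['k1'],0,0,0,0.])).reshape(H,W,2)
    c=np.stack([n[...,0]*d,-n[...,1]*d,-d,np.ones_like(d)],-1)
    P=(c@M.T)[...,:3]; P[d<=0]=np.nan
    return img,d,P
E
python3 - <<'E'
from h import *
s=robot.sense();print({k:np.round(v,3).tolist() for k,v in s.items()})
for c in ['top','scene']:
    img,d,P=grab(c,c+'0'); np.save(c+'P.npy',P)
    p=robot.camera_params(c);print(c,np.round(p['cam_to_world'],2).tolist(),p['fov_y'])
    for q in ['chute','big_reel','reel1','spool1','stand','tray_in','bin_in','phone','driver']:
        for r in robot.trace(q,c)[:5]:
            if r['score']<.3: continue
            m=r['pixels']; X=P[m]; X=X[~np.isnan(X[:,0])]
            print(q,round(r['score'],2),np.round(r['box']).tolist(),m.sum(),np.round(np.median(X,0)).tolist() if len(X) else '', np.round(np.percentile(X,[2,98],axis=0)).tolist() if len(X) else '')
print(robot.camera_params('wrist'))
E
```

```text
pics
{'clock': 0.0, 'qpos': [-1.291, 0.522, -0.036, 1.6, 0.021, 1.021, -0.113], 'joint_vel': [-0.0, 0.0, -0.0, 0.003, -0.0, -0.0, -0.0], 'tau': [-0.001, -92.71, 1.979, -36.995, 0.018, 0.008, -0.0], 'tcp_pos': [214.122, 586.855, 252.716], 'tool_rot': [[-0.939, 0.343, -0.0], [0.343, 0.939, -0.001], [-0.0, -0.001, -1.0]], 'wrist_force': [-0.619, 0.375, -0.161], 'ft_torque': [0.006, -0.008, 0.034], 'grip_force': 0.0, 'grip_width': 85.545}
top [[-0.0, 0.99, -0.16, 431.2], [-1.0, -0.0, -0.0, -84.53], [-0.0, 0.16, 0.99, 1302.88], [0.0, 0.0, 0.0, 1.0]] 47.165862485925054
chute 0.93 [190.0, 144.0, 235.0, 283.0] 3330 [623.0, 93.0, 70.0] [[458.0, 62.0, 25.0], [810.0, 151.0, 118.0]]
chute 0.5 [199.0, 155.0, 219.0, 178.0] 376 [740.0, 104.0, 137.0] [[723.0, 85.0, 88.0], [767.0, 126.0, 145.0]]
big_reel 0.91 [202.0, 220.0, 220.0, 251.0] 609 [563.0, 103.0, 131.0] [[531.0, 86.0, 58.0], [600.0, 125.0, 143.0]]
reel1 0.74 [198.0, 201.0, 220.0, 220.0] 295 [633.0, 106.0, 120.0] [[614.0, 87.0, 106.0], [656.0, 126.0, 128.0]]
reel1 0.73 [200.0, 153.0, 218.0, 175.0] 359 [742.0, 105.0, 137.0] [[723.0, 87.0, 94.
[... 3064 characters left out ...]
2.0, 17.0, 62.0]]
phone 0.9 [210.0, 125.0, 257.0, 158.0] 750 [515.0, -472.0, 9.0] [[438.0, -512.0, 0.0], [585.0, -435.0, 15.0]]
driver 0.71 [185.0, 249.0, 218.0, 268.0] 256 [826.0, -131.0, 24.0] [[783.0, -145.0, 12.0], [873.0, -124.0, 29.0]]
{'fov_y': 71.88483035747417, 'cx': 279.3734098735564, 'cy': 209.83014994389976, 'k1': 0.005156841903889682, 'mount': array([[ 1.23888970e-03,  9.55488083e-01,  2.95027099e-01,
         7.50035666e+01],
       [ 9.99999077e-01, -1.34847318e-03,  1.67989644e-04,
         7.34150920e-01],
       [ 5.58348235e-04,  2.95026619e-01, -9.55488871e-01,
        -1.19523100e+02],
       [ 0.00000000e+00,  0.00000000e+00,  0.00000000e+00,
         1.00000000e+00]])}
```

View pics/top0.png

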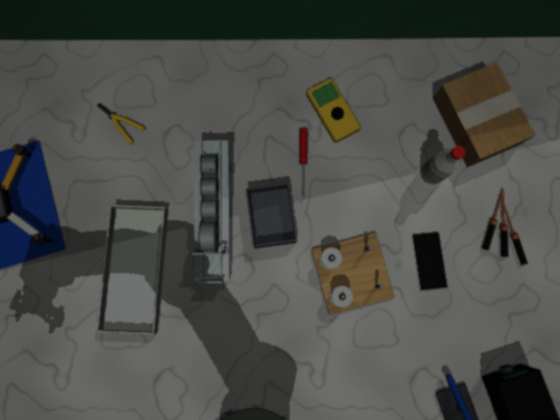

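View pics/scene0.png

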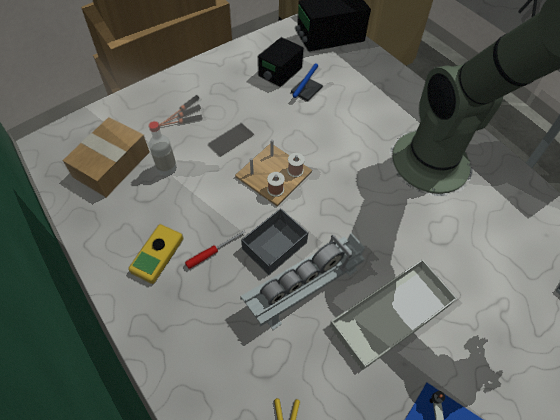

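The pictures show two spools on the stand at (331,258) and (342,296) in the top view. The chute is at (210,210) with the big reel at (210,236) against the bar, the bin at (272,215) and the tray at (134,268). Next I'll fit the poses.

```bash
cat > fit.py <<'E'
from h import *
def rect(P,box,zlo,zhi):
    l,t,r,b=[int(round(x)) for x in box]; l-=8;t-=8;r+=8;b+=8
    X=P[max(t,0):b,max(l,0):r].reshape(-1,3); X=X[(X[:,2]>zlo)&(X[:,2]<zhi)]
    c,s,a=cv2.minAreaRect(X[:,:2].astype(np.float32)); 
    if s[0]<s[1]: s=s[::-1];a-=90
    if a<-90:a+=180
    if a>90:a-=180
    return np.round(c,1).tolist(),np.round(s,1).tolist(),round(a,2),len(X)
E
python3 - <<'E'
from fit import *
Pt=np.load('topP.npy');Ps=np.load('sceneP.npy')
print('tray',rect(Pt,[97,209,168,333],34,48),rect(Ps,[328,257,454,371],34,48))
print('bin',rect(Pt,[246,182,296,249],50,68),rect(Ps,[242,211,309,272],50,68))
# reels on chute: cylinder extents in y per x slab, tops
for n,P in (('top',Pt),('scene',Ps)):
    X=P.reshape(-1,3); X=X[~np.isnan(X[:,0])]
    for x0,x1 in ((540,600),(615,655),(668,710),(725,765)):
        m=(X[:,0]>x0)&(X[:,0]<x1)&(X[:,1]>60)&(X[:,1]<160)
        Y=X[m]; top=Y[:,2].max(); Z=Y[(Y[:,2]>np.percentile(Y[:,2],99)-6)]
        print(n,x0,'top',np.round(np.percentile(Y[:,2],99.5),1),'xmid',np.round(Z[:,0].mean(),1),'y',np.round(np.percentile(Z[:,1],[1,99]),1), len(Z))
    # side walls: trough extents
    for x0 in range(450,820,40):
        m=(X[:,0]>x0)&(X[:,0]<x0+40)&(X[:,1]>40)&(X[:,1]<170)&(X[:,2]>18)
        Y=X[m]; 
        if len(Y)>9: print(x0,np.round(np.percentile(Y[:,1],[0,1,99,100])),np.round(np.percentile(Y[:,2],[2,50,99])))
    # spools
    for c in ((417,-225),(512,-201)):
        m=(np.hypot(X[:,0]-c[0],X[:,1]-c[1])<40)&(X[:,2]>66)&(X[:,2]<82)
        print('spool',np.round(cv2.minEnclosingCircle(X[m][:,:2].astype(np.float32)),1) if 0 else cv2.minEnclosingCircle(X[m][:,:2].astype(np.float32)),m.sum(),np.median(X[m][:,2]))
    m=(X[:,0]>360)&(X[:,0]<600)&(X[:,1]>-390)&(X[:,1]<-140)&(X[:,2]>9)&(X[:,2]<20)
    print('stand',cv2.minAreaRect(X[m][:,:2].astype(np.float32)))
E
```

```text
tray ([490.7, 317.6], [331.3, 151.0], -2.69, 786) ([488.3, 238.3], [334.0, 302.4], -2.69, 858)
bin ([629.0, -47.3], [156.7, 116.1], 7.96, 352) ([624.7, -3.4], [209.7, 158.0], -82.22, 471)
top 540 top 144.0 xmid 566.1 y [ 87.7 125.4] 108
top 615 top 128.9 xmid 635.3 y [ 86.9 127.2] 90
top 668 top 136.7 xmid 690.0 y [ 86.8 126.7] 120
top 725 top 147.6 xmid 745.1 y [ 87.4 126.4] 121
450 [ 61.  62. 150. 151.] [37. 43. 78.]
490 [ 61.  62. 150. 151.] [ 43.  50. 128.]
530 [ 62.  62. 150. 151.] [ 51. 114. 143.]
570 [ 62.  62. 150. 151.] [ 56.  77. 143.]
610 [ 62.  62. 152. 153.] [ 61.  82. 128.]
650 [ 62.  62. 152. 153.] [ 66.  82. 135.]
690 [ 62.  62. 151. 152.] [ 72.  90. 139.]
730 [ 62.  62. 151. 152.] [ 72. 104. 146.]
770 [ 62.  62. 151. 152.] [ 91.  99. 116.]
810 [ 62.  62. 150. 151.] [ 97. 102. 116.]
spool ((416.755859375, -227.09848022460938), 27.027502059936523) 322 74.03798854268916
spool ((513.7440185546875, -202.06906127929688), 26.73709487915039) 307 74.10066719978863
stand ((477.6043395996094, -262.7772216796875), (179.66053771972656, 180.2222442626953), 14.262018203735352)
scen
[... 209 characters left out ...]
3. 148. 149.] [34. 46. 77.]
490 [ 67.  69. 150. 151.] [ 36.  91. 128.]
530 [ 60.  86. 150. 151.] [ 46.  98. 144.]
570 [ 61.  62. 150. 150.] [ 56. 110. 141.]
610 [ 60.  61. 150. 151.] [ 60.  99. 128.]
650 [ 61.  62. 151. 151.] [ 68. 101. 137.]
690 [ 61.  63. 151. 151.] [ 73. 107. 138.]
730 [ 58.  62. 151. 152.] [ 50. 116. 148.]
770 [ 59.  61. 151. 152.] [ 43.  99. 129.]
810 [ 60.  61. 152. 152.] [ 87. 103. 116.]
spool ((417.6401672363281, -227.46348571777344), 28.07643699645996) 175 74.69185874378195
spool ((516.3226928710938, -203.3077850341797), 26.951868057250977) 184 74.110925997138
stand ((454.3226013183594, -270.90777587890625), (237.4731903076172, 182.7570343017578), 14.58495044708252)
```

Emit:
servo_tool(
  rows=[
    [-0.3,-0.24,0,0,0,-0.037,1],
    [-0.6,-0.49,0,0,0,-0.074,1],
    [-0.9,-0.73,0,0,0,-0.1115,1],
    [-0.9,-0.73,0,0,0,-0.1115,1],
  ],
  force=60,
)

```text
clock: 1.4
tcp_pos: [277.2, 483.7, 253.6]
tool_rot: [[-1.0, -0.0, 0.002], [-0.0, 1.0, -0.001], [-0.002, -0.001, -1.0]]
wrist_force: [0.7, 0.7, 0.6]
grip_width: 85.2
grip_force: 0.0
```

Emit:
servo_tool(
  rows=[
    [-0.24,-0.32,0,0,0,0,1],
    [-0.48,-0.63,0,0,0,0,1],
    [-0.73,-0.95,0,0,0,0,1],
  ],
)

```text
clock: 1.7
tcp_pos: [347.3, 391.8, 253.4]
tool_rot: [[-1.0, -0.001, 0.0], [-0.001, 1.0, 0.0], [-0.0, 0.0, -1.0]]
wrist_force: [1.3, 0.0, -0.5]
grip_width: 85.3
grip_force: 0.0
```

Emit:
servo_tool(
  rows=[
    [-0.24,-0.32,0,0,0,0,1],
    [-0.48,-0.63,0,0,0,0,1],
    [-0.73,-0.95,0,0,0,0,1],
  ],
)

```text
clock: 2.0
tcp_pos: [420.5, 296.7, 253.5]
tool_rot: [[-1.0, -0.001, 0.0], [-0.001, 1.0, 0.0], [-0.0, 0.0, -1.0]]
wrist_force: [0.5, 0.5, -0.6]
grip_width: 85.4
grip_force: 0.0
```

Emit:
servo_tool(
  rows=[
    [-0.24,-0.32,0,0,0,0,1],
    [-0.48,-0.63,0,0,0,0,1],
    [-0.73,-0.95,0,0,0,0,1],
    [-0.73,-0.95,0,0,0,0,1],
  ],
)

```text
clock: 2.4
tcp_pos: [495.7, 198.3, 253.4]
tool_rot: [[-1.0, 0.006, 0.001], [0.006, 1.0, -0.002], [-0.001, -0.002, -1.0]]
wrist_force: [-1.0, 0.8, 0.0]
grip_width: 85.5
grip_force: 0.0
```

Emit:
servo_tool(
  rows=[
    [-0.24,-0.32,0,0,0,0,0.75],
    [-0.48,-0.63,0,0,0,0,0.75],
    [-0.73,-0.95,0,0,0,0,0.75],
    [-0.73,-0.95,0,0,0,0,0.75],
    [-0.73,-0.95,0,0,0,0,0.75],
  ],
)

```text
clock: 2.9
tcp_pos: [566.1, 107.6, 253.1]
tool_rot: [[-1.0, 0.001, -0.0], [0.001, 1.0, 0.0], [0.0, 0.0, -1.0]]
wrist_force: [-0.2, -0.3, 0.3]
grip_width: 63.9
grip_force: 0.0
```

Run:
```python
from h import *
img,d,P=grab('wrist','w1')
X=P.reshape(-1,3); X=X[~np.isnan(X[:,0])]
m=(abs(X[:,1]-106)<45)
X=X[m]
for x0 in range(440,800,10):
    Y=X[(X[:,0]>=x0)&(X[:,0]<x0+10)&(abs(X[:,1]-106)<10)]
    if len(Y)>5: print(x0,np.round(np.percentile(Y[:,2],[2,50,98])))
Y=X[(X[:,2]>132)&(X[:,0]>545)&(X[:,0]<590)]; print(len(Y),np.percentile(Y[:,1],[0.5,99.5]),Y[:,2].max(),Y[Y[:,2]>142][:,0].mean() if (Y[:,2]>142).any() else '')
for r in robot.trace('big_reel','wrist')[:2]: 
    Z=P[r['pixels']];print(r['score'],r['box'],np.nanpercentile(Z,[2,98],axis=0).round())
```

```text
440 [-2. -1.  1.]
450 [54. 70. 75.]
460 [38. 40. 51.]
470 [39. 41. 43.]
480 [41. 43. 45.]
490 [43. 45. 46.]
500 [45. 46. 48.]
510 [46. 48. 50.]
520 [ 48.  51. 126.]
530 [ 51. 116. 125.]
540 [126. 326. 331.]
550 [134. 315. 324.]
560 [135. 137. 138.]
570 [134. 136. 137.]
580 [129. 132. 135.]
590 [119. 126. 129.]
610 [ 92. 107. 114.]
620 [ 66. 117. 121.]
630 [120. 121. 122.]
640 [117. 120. 122.]
650 [112. 115. 117.]
660 [102. 110. 116.]
670 [ 77. 122. 128.]
680 [ 76. 129. 132.]
690 [130. 131. 132.]
700 [124. 128. 130.]
720 [107. 120. 128.]
740 [87. 88. 89.]
27031 [ 61.79360097 149.94104662] 331.4160413231879 553.892082079755
0.84 [257.6, 162.2, 304.0, 243.2] [[530.  88. 107.]
 [596. 126. 141.]]
```

View pics/w1.png

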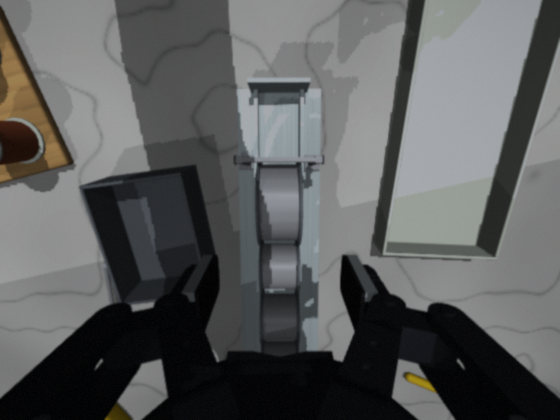

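The wrist view shows the big reel at (280,200), just behind the bar at row 158, and its position agrees with the fit. I'll go down and grip it.

Emit:
servo_tool(
  rows=[
    [0,-0.005,0.3,0,0,0,0.75],
    [0,-0.005,0.6,0,0,0,0.75],
    [0,-0.005,0.8,0,0,0,0.75],
    [0,-0.005,0.95,0,0,0,0.75],
    [0,-0.005,1,0,0,0,0.75],
  ],
)

```text
clock: 3.5
tcp_pos: [564.8, 108.5, 152.1]
tool_rot: [[-1.0, -0.002, -0.002], [-0.002, 1.0, -0.0], [0.002, -0.0, -1.0]]
wrist_force: [-0.1, 0.3, -0.8]
grip_width: 64.1
grip_force: 0.0
```

Emit:
servo_tool(
  rows=[
    [0,0,0.1,0,0,0,0.75],
    [0,0,0.2,0,0,0,0.75],
    [0,0,0.3,0,0,0,0.75],
    [0,0,0.32,0,0,0,0.75],
    [0,0,0.32,0,0,0,0.6],
    [0,0,0.32,0,0,0,0.55],
    [0,0,0.32,0,0,0,0.5],
  ],
)

```text
clock: 4.2
tcp_pos: [566.1, 107.3, 121.7]
tool_rot: [[-1.0, -0.0, 0.001], [-0.0, 1.0, 0.0], [-0.001, 0.0, -1.0]]
wrist_force: [0.5, 0.8, 0.2]
grip_width: 42.4
grip_force: 0.0
```

Emit:
servo_tool(
  rows=[
    [0,0,0,0,0,0,0.45],
    [0,0,0,0,0,0,0.4],
    [0,0,0,0,0,0,0.35],
    [0,0,0,0,0,0,0.3],
    [0,0,0,0,0,0,0.2],
    [0,0,0,0,0,0,0.2],
  ],
  force=50,
)

```text
clock: 4.8
tcp_pos: [566.1, 107.4, 121.8]
tool_rot: [[-1.0, -0.0, 0.001], [-0.0, 1.0, 0.0], [-0.001, 0.0, -1.0]]
wrist_force: [-1.8, 0.0, 6.3]
grip_width: 39.4
grip_force: 50.0
```

Emit:
servo_tool(
  rows=[
    [-0.012,0,-0.003,0,0,0,0.2],
    [-0.025,0,-0.006,0,0,0,0.2],
    [-0.04,0,-0.009,0,0,0,0.2],
    [-0.055,0,-0.012,0,0,0,0.2],
    [-0.07,0,-0.016,0,0,0,0.2],
    [-0.085,0,-0.02,0,0,0,0.2],
    [-0.1,0,-0.023,0,0,0,0.2],
    [-0.115,0,-0.026,0,0,0,0.2],
    [-0.115,0,-0.026,0,0,0,0.2],
  ],
)

```text
clock: 5.7
tcp_pos: [576.2, 107.3, 123.6]
tool_rot: [[-1.0, -0.001, -0.003], [-0.001, 1.0, -0.0], [0.003, -0.0, -1.0]]
wrist_force: [-7.1, 0.3, 0.9]
grip_width: 39.9
grip_force: 50.0
```

Emit:
servo_tool(
  rows=[
    [-0.01,0,-0.05,0,0,0,0.2],
    [-0.01,0,-0.1,0,0,0,0.2],
    [-0.01,0,-0.18,0,0,0,0.2],
    [-0.01,0,-0.28,0,0,0,0.2],
    [-0.01,0,-0.4,0,0,0,0.2],
    [-0.01,0,-0.55,0,0,0,0.2],
    [-0.01,0,-0.7,0,0,0,0.2],
    [-0.01,0,-0.85,0,0,0,0.2],
    [-0.01,0,-0.95,0,0,0,0.2],
    [-0.01,0,-0.95,0,0,0,0.2],
  ],
)

```text
clock: 6.7
tcp_pos: [579.1, 107.5, 220.7]
tool_rot: [[-1.0, -0.0, 0.003], [-0.0, 1.0, 0.001], [-0.003, 0.001, -1.0]]
wrist_force: [1.4, 0.2, -4.8]
grip_width: 39.7
grip_force: 51.4
```

Run:
```python
from fit import *
s=robot.sense();print(s['tcp_pos'],s['wrist_force'],s['grip_width'])
img,d,P=grab('top','top1')
for q in ['bin_in','tray_in']:
    r=robot.trace(q,'top')[0];print(q,r['score'],r['box'],rect(P,r['box'],*((34,48) if q[0]=='t' else (50,68))))
for r in robot.trace('reel1','top')[:4]: print(r['score'],np.nanmedian(P[r['pixels']],0).round())
```

```text
[579.12610318 107.46624906 220.69790395] [ 1.40066282  0.22045827 -4.80850253] 39.662007878297594
bin_in 0.98 [246.7, 184.2, 293.7, 248.1] ([629.1, -47.5], [156.9, 116.3], 7.56, 348)
tray_in 0.92 [96.7, 205.3, 132.8, 330.5] ([489.7, 372.4], [336.0, 79.0], 5.57, 391)
0.75 [539.  93. 102.]
0.64 [484.  92.  90.]
0.51 [577.  88. 103.]
```

Emit:
servo_tool(
  rows=[
    [-0.06,-0.18,0,0,0,0,0.2],
    [-0.14,-0.43,0,0,0,0,0.2],
    [-0.21,-0.67,0,0,0,0,0.2],
    [-0.25,-0.78,0,0,0,0,0.2],
  ],
)

```text
clock: 7.3
tcp_pos: [603.6, 26.8, 218.2]
tool_rot: [[-1.0, 0.002, -0.001], [0.002, 1.0, -0.001], [0.001, -0.001, -1.0]]
wrist_force: [-0.5, 0.3, -4.4]
grip_width: 39.8
grip_force: 51.5
```

Emit:
servo_tool(
  rows=[
    [-0.08,-0.25,0,0,0,-0.02,0.2],
    [-0.16,-0.5,0,0,0,-0.043,0.2],
    [-0.22,-0.7,0,0,0,-0.043,0.2],
    [-0.25,-0.77,0,0,0,-0.043,0.2],
    [-0.25,-0.77,0,0,0,-0.043,0.2],
    [-0.25,-0.77,0,0,0,-0.043,0.2],
  ],
)

```text
clock: 7.9
tcp_pos: [628.2, -46.2, 218.6]
tool_rot: [[-0.991, -0.136, -0.001], [-0.136, 0.991, 0.001], [0.001, 0.001, -1.0]]
wrist_force: [-0.5, 0.8, -5.7]
grip_width: 39.3
grip_force: 51.6
```

Emit:
servo_tool(
  rows=[
    [0,0,0.15,0,0,0,0.2],
    [0,0,0.35,0,0,0,0.2],
    [0,0,0.55,0,0,0,0.2],
    [0,0,0.75,0,0,0,0.2],
    [0,0,0.9,0,0,0,0.2],
    [0,0,1,0,0,0,0.2],
    [0,0,1,0,0,0,0.2],
  ],
)

```text
clock: 8.6
tcp_pos: [627.8, -47.2, 117.4]
tool_rot: [[-0.991, -0.136, -0.002], [-0.136, 0.991, 0.0], [0.002, 0.0, -1.0]]
wrist_force: [-0.4, -0.6, -3.7]
grip_width: 39.7
grip_force: 51.5
```

Emit:
servo_tool(
  rows=[
    [0,0,0.15,0,0,0,0.2],
    [0,0,0.28,0,0,0,0.2],
    [0,0,0.38,0,0,0,0.2],
    [0,0,0.44,0,0,0,0.2],
    [0,0,0.47,0,0,0,0.2],
    [0,0,0.48,0,0,0,0.2],
    [0,0,0.485,0,0,0,0.2],
    [0,0,0.49,0,0,0,0.2],
    [0,0,0.49,0,0,0,0.2],
  ],
)

```text
clock: 9.5
tcp_pos: [628.6, -47.6, 70.2]
tool_rot: [[-0.991, -0.135, 0.0], [-0.135, 0.991, -0.0], [-0.0, -0.0, -1.0]]
wrist_force: [0.3, -0.4, -4.2]
grip_width: 39.7
grip_force: 51.7
```

Emit:
servo_tool(
  rows=[
    [0,0,0.01,0,0,0,0.2],
    [0,0,0.02,0,0,0,0.2],
    [0,0,0.03,0,0,0,0.2],
    [0,0,0.03,0,0,0,0.2],
  ],
)

```text
clock: 9.9
tcp_pos: [628.5, -47.6, 66.9]
tool_rot: [[-0.991, -0.135, -0.0], [-0.135, 0.991, -0.0], [0.0, -0.0, -1.0]]
wrist_force: [0.9, 0.6, -4.5]
grip_width: 39.4
grip_force: 51.7
```

Emit:
servo_tool(
  rows=[
    [0,0,0.01,0,0,0,0.2],
    [0,0,0.02,0,0,0,0.2],
    [0,0,0.03,0,0,0,0.2],
    [0,0,0.03,0,0,0,0.2],
  ],
)

```text
clock: 10.3
tcp_pos: [629.7, -47.7, 66.3]
tool_rot: [[-0.991, -0.135, 0.003], [-0.135, 0.991, -0.0], [-0.003, -0.0, -1.0]]
wrist_force: [-7.7, 1.4, 32.9]
grip_width: 39.4
grip_force: 56.3
```

Emit:
servo_tool(
  rows=[
    [0,0,-0.02,0,0,0,0.2],
    [0,0,-0.02,0,0,0,0.5],
    [0,0,-0.02,0,0,0,0.55],
    [0,0,-0.02,0,0,0,0.6],
    [0,0,-0.02,0,0,0,0.64],
    [0,0,-0.02,0,0,0,0.64],
    [0,0,-0.02,0,0,0,0.64],
  ],
)

```text
clock: 11.0
tcp_pos: [628.4, -47.7, 65.8]
tool_rot: [[-0.991, -0.135, -0.0], [-0.135, 0.991, -0.0], [0.0, 0.0, -1.0]]
wrist_force: [-0.5, -0.5, 0.4]
grip_width: 54.3
grip_force: 0.0
```

Emit:
servo_tool(
  rows=[
    [0,0,-0.1,0,0,0,0.64],
    [0,0,-0.2,0,0,0,0.64],
    [0,0,-0.35,0,0,0,0.64],
    [0,0,-0.55,0,0,0,0.64],
    [0,0,-0.8,0,0,0,0.64],
    [0,0,-1,0,0,0,0.64],
  ],
)

```text
clock: 11.6
tcp_pos: [628.8, -47.7, 168.6]
tool_rot: [[-0.991, -0.135, 0.002], [-0.135, 0.991, -0.0], [-0.002, -0.0, -1.0]]
wrist_force: [0.1, 1.0, -0.7]
grip_width: 54.9
grip_force: 0.0
```

Emit:
servo_tool(
  rows=[
    [0,0,-0.25,0,0,0,0.75],
    [0,0,-0.5,0,0,0,0.75],
    [0,0,-0.7,0,0,0.02,0.75],
    [0,0,-0.7,0,0,0.043,0.75],
    [0,0,-0.7,0,0,0.043,0.75],
    [0,0,-0.7,0,0,0.043,0.75],
  ],
)

```text
clock: 12.2
tcp_pos: [628.3, -47.5, 236.4]
tool_rot: [[-1.0, -0.003, 0.0], [-0.003, 1.0, -0.0], [-0.0, -0.0, -1.0]]
wrist_force: [-0.2, 0.4, -0.2]
grip_width: 64.2
grip_force: 0.0
```

```bash
cat > look.py <<'E'
import sys
from fit import *
s=robot.sense();print(s['clock'],np.round(s['tcp_pos'],1),np.round(s['tool_rot'][:,0],3))
img,d,P=grab('top',sys.argv[1] if len(sys.argv)>1 else None)
for q in ['bin_in','tray_in']:
    r=robot.trace(q,'top')[0];print(q,r['score'],r['box'],rect(P,r['box'],*((34,48) if q[0]=='t' else (50,68))))
for q in ('reel1','big_reel'):
  for r in robot.trace(q,'top')[:4]: print(q,r['score'],np.nanmedian(P[r['pixels']],0).round(),np.nanpercentile(P[r['pixels']],[2,98],axis=0).round().tolist())
E
python3 look.py top2
```

```text
12.2 [628.3 -47.5 236.4] [-1.    -0.003 -0.   ]
bin_in 0.32 [200.4, 260.2, 216.9, 283.7] ([491.7, 123.9], [67.4, 52.5], 0.02, 55)
tray_in 0.81 [98.9, 205.9, 170.1, 335.4] ([491.1, 317.2], [331.9, 149.9], -2.97, 798)
reel1 0.66 [485. 109.  93.] [[463.0, 91.0, 78.0], [505.0, 125.0, 101.0]]
reel1 0.51 [545. 102. 103.] [[529.0, 86.0, 59.0], [562.0, 124.0, 110.0]]
reel1 0.22 [682. 120.  83.] [[461.0, 76.0, 2.0], [813.0, 152.0, 125.0]]
```

Emit:
servo_tool(
  rows=[
    [0.24,0.25,0,0,0,0,0.75],
    [0.48,0.5,0,0,0,0,0.75],
    [0.72,0.77,0,0,0,0,0.75],
  ],
)

```text
clock: 12.75
tcp_pos: [555.4, 29.8, 235.6]
tool_rot: [[-1.0, -0.0, -0.0], [-0.0, 1.0, -0.0], [0.0, -0.0, -1.0]]
wrist_force: [1.3, 2.2, 0.4]
grip_width: 64.5
grip_force: 0.0
```

Emit:
servo_tool(
  rows=[
    [0.3,0.3,0,0,0,0,0.75],
    [0.55,0.57,0,0,0,0,0.75],
    [0.725,0.775,0,0,0,0,0.75],
    [0.725,0.775,0,0,0,0,0.75],
    [0.725,0.775,0,0,0,0,0.75],
    [0.725,0.775,0,0,0,0,0.75],
  ],
)

```text
clock: 13.35
tcp_pos: [484.4, 106.2, 235.9]
tool_rot: [[-1.0, 0.0, 0.0], [0.0, 1.0, -0.0], [-0.0, -0.0, -1.0]]
wrist_force: [0.1, -0.7, -0.2]
grip_width: 63.9
grip_force: 0.0
```

Run:
```python
from h import *
print(robot.sense()['tcp_pos'])
img,d,P=grab('wrist','w2')
for r in robot.trace('reel1','wrist')[:4]: 
    Z=P[r['pixels']];print(r['score'],r['box'],np.nanpercentile(Z,[2,50,98],axis=0).round(1).tolist())
```

```text
[484.39828845 106.16295495 235.89654456]
0.91 [257.5, 172.3, 301.4, 229.4] [[460.8, 87.9, 60.7], [479.0, 107.2, 92.0], [505.7, 126.6, 98.7]]
0.71 [261.1, 276.8, 300.4, 332.2] [[569.1, 88.1, 82.3], [582.4, 107.4, 110.0], [611.2, 126.7, 117.9]]
```

View pics/w2.png

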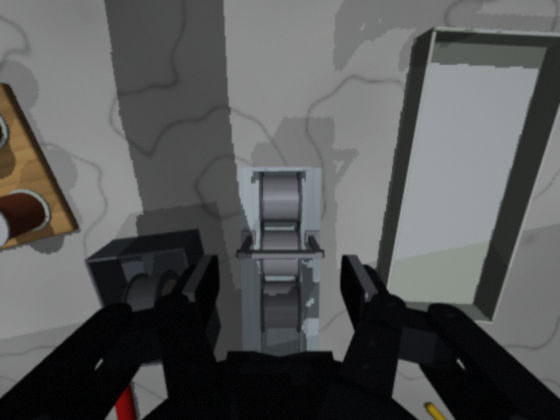

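Reels in line at (280,195), (280,245), (282,305); bar at row 253, big reel in the bin at (150,290). Now I'll pick the front reel.

Emit:
servo_tool(
  rows=[
    [0.01,0.008,0.3,0,0,0,0.75],
    [0.01,0.008,0.6,0,0,0,0.75],
    [0.01,0.008,0.8,0,0,0,0.75],
    [0.01,0.008,0.95,0,0,0,0.75],
    [0.01,0.008,1,0,0,0,0.75],
  ],
)

```text
clock: 13.95
tcp_pos: [482.6, 106.9, 134.4]
tool_rot: [[-1.0, 0.0, -0.002], [0.0, 1.0, -0.001], [0.002, -0.001, -1.0]]
wrist_force: [-0.2, 0.5, -0.1]
grip_width: 64.0
grip_force: 0.0
```

Emit:
servo_tool(
  rows=[
    [0,0,0.15,0,0,0,0.75],
    [0,0,0.3,0,0,0,0.75],
    [0,0,0.42,0,0,0,0.75],
    [0,0,0.475,0,0,0,0.75],
    [0,0,0.475,0,0,0,0.6],
    [0,0,0.475,0,0,0,0.5],
    [0,0,0.475,0,0,0,0.4],
    [0,0,0.475,0,0,0,0.3],
    [0,0,0.475,0,0,0,0.2],
    [0,0,0.475,0,0,0,0.2],
  ],
)

```text
clock: 14.95
tcp_pos: [483.3, 107.8, 89.1]
tool_rot: [[-1.0, -0.0, 0.001], [-0.0, 1.0, 0.0], [-0.001, 0.0, -1.0]]
wrist_force: [-1.0, 0.1, 7.3]
grip_width: 39.0
grip_force: 50.9
```

Emit:
servo_tool(
  rows=[
    [0,0,0,0,0,0,0.2],
    [0,0,0,0,0,0,0.2],
    [0,0,0,0,0,0,0.2],
  ],
  force=40,
)

```text
clock: 15.25
tcp_pos: [483.2, 107.8, 89.0]
tool_rot: [[-1.0, -0.001, 0.001], [-0.001, 1.0, 0.0], [-0.001, 0.0, -1.0]]
wrist_force: [-2.6, 0.4, 8.3]
grip_width: 39.3
grip_force: 50.9
```

Emit:
servo_tool(
  rows=[
    [0.01,0,-0.05,0,0,0,0.2],
    [0.02,0,-0.15,0,0,0,0.2],
    [0.02,0,-0.3,0,0,0,0.2],
    [0.02,0,-0.5,0,0,0,0.2],
    [0.02,0,-0.7,0,0,0,0.2],
    [0.02,0,-0.85,0,0,0,0.2],
    [0.02,0,-0.95,0,0,0,0.2],
    [0.02,0,-1,0,0,0,0.2],
  ],
)

```text
clock: 16.05
tcp_pos: [480.9, 107.6, 189.5]
tool_rot: [[-1.0, -0.0, 0.001], [-0.0, 1.0, 0.0], [-0.001, 0.0, -1.0]]
wrist_force: [0.6, -0.2, -2.5]
grip_width: 39.5
grip_force: 49.7
```

Emit:
servo_tool(
  rows=[
    [0.08,0.15,0,0,0,0,0.2],
    [0.2,0.36,0,0,0,0,0.2],
    [0.38,0.72,0,0,0,0,0.2],
  ],
)

```text
clock: 16.35
tcp_pos: [442.7, 178.6, 188.1]
tool_rot: [[-1.0, 0.003, -0.0], [0.003, 1.0, -0.001], [0.0, -0.001, -1.0]]
wrist_force: [1.3, 1.1, -2.5]
grip_width: 39.7
grip_force: 49.7
```

Emit:
servo_tool(
  rows=[
    [0.19,0.36,0,0,0,0,0.2],
    [0.38,0.72,0,0,0,0,0.2],
  ],
)

```text
clock: 16.55
tcp_pos: [403.7, 252.5, 188.1]
tool_rot: [[-1.0, 0.0, -0.001], [0.0, 1.0, -0.001], [0.001, -0.001, -1.0]]
wrist_force: [1.0, 0.6, -0.6]
grip_width: 39.4
grip_force: 49.7
```

Emit:
servo_tool(
  rows=[
    [0.19,0.36,0,0,0,0,0.2],
    [0.3,0.57,0,0,0,0.0157,0.2],
    [0.37,0.68,0,0,0,0.0157,0.2],
    [0.39,0.715,0,0,0,0.0157,0.2],
    [0.39,0.715,0,0,0,0.0157,0.2],
    [0.39,0.715,0,0,0,0.0157,0.2],
  ],
)

```text
clock: 17.15
tcp_pos: [366.5, 321.9, 188.3]
tool_rot: [[-0.999, 0.05, 0.0], [0.05, 0.999, -0.001], [-0.0, -0.001, -1.0]]
wrist_force: [0.6, -0.3, -1.8]
grip_width: 39.5
grip_force: 49.7
```

```bash
python3 look.py top3
```

```text
17.15 [366.5 321.9 188.3] [-0.999  0.05  -0.   ]
bin_in 0.83 [246.8, 182.0, 297.2, 247.4] ([629.2, -47.3], [156.8, 116.0], 7.87, 437)
tray_in 0.77 [98.8, 207.2, 172.3, 334.5] ([490.8, 317.5], [331.6, 151.5], -2.73, 713)
reel1 0.71 [385. 307. 182.] [[340.0, 301.0, 151.0], [393.0, 340.0, 197.0]]
reel1 0.69 [484. 104.  92.] [[463.0, 87.0, 66.0], [505.0, 124.0, 100.0]]
reel1 0.63 [541. 104. 102.] [[517.0, 87.0, 77.0], [560.0, 125.0, 121.0]]
big_reel 0.57 [624. -48.  78.] [[592.0, -69.0, 5.0], [672.0, -27.0, 88.0]]
```

Descend 138 mm, then ease on to the floor.

Emit:
servo_tool(
  rows=[
    [0,0.01,0.25,0,0,0,0.2],
    [0,0.01,0.5,0,0,0,0.2],
    [0,0.01,0.75,0,0,0,0.2],
    [0,0.01,0.92,0,0,0,0.2],
    [0,0.01,1,0,0,0,0.2],
  ],
)

```text
clock: 17.9
tcp_pos: [365.6, 323.4, 87.1]
tool_rot: [[-0.999, 0.049, -0.001], [0.049, 0.999, -0.001], [0.001, -0.001, -1.0]]
wrist_force: [-0.1, 0.2, -0.9]
grip_width: 39.2
grip_force: 49.9
```

Emit:
servo_tool(
  rows=[
    [0,0,0.15,0,0,0,0.2],
    [0,0,0.26,0,0,0,0.2],
    [0,0,0.33,0,0,0,0.2],
    [0,0,0.36,0,0,0,0.2],
    [0,0,0.38,0,0,0,0.2],
    [0,0,0.385,0,0,0,0.2],
    [0,0,0.39,0,0,0,0.2],
    [0,0,0.39,0,0,0,0.2],
    [0,0,0.39,0,0,0,0.2],
  ],
)

```text
clock: 18.8
tcp_pos: [365.9, 324.1, 49.6]
tool_rot: [[-0.999, 0.049, 0.0], [0.049, 0.999, 0.0], [-0.0, 0.0, -1.0]]
wrist_force: [-0.0, -0.6, -0.9]
grip_width: 39.2
grip_force: 49.9
```

Emit:
servo_tool(
  rows=[
    [0,0,0.008,0,0,0,0.2],
    [0,0,0.014,0,0,0,0.2],
    [0,0,0.014,0,0,0,0.2],
  ],
)

```text
clock: 19.1
tcp_pos: [366.0, 324.1, 48.6]
tool_rot: [[-0.999, 0.049, 0.0], [0.049, 0.999, 0.0], [-0.0, 0.0, -1.0]]
wrist_force: [-3.3, -1.6, 15.4]
grip_width: 39.2
grip_force: 52.1
```

Emit:
servo_tool(
  rows=[
    [0,0,-0.008,0,0,0,0.2],
    [0,0,-0.008,0,0,0,0.5],
    [0,0,-0.008,0,0,0,0.55],
    [0,0,-0.008,0,0,0,0.6],
    [0,0,-0.008,0,0,0,0.65],
    [0,0,-0.008,0,0,0,0.7],
    [0,0,-0.008,0,0,0,0.7],
  ],
)

```text
clock: 19.8
tcp_pos: [365.8, 324.0, 48.8]
tool_rot: [[-0.999, 0.049, -0.0], [0.049, 0.999, -0.0], [0.0, -0.0, -1.0]]
wrist_force: [-0.3, 0.4, -0.5]
grip_width: 59.8
grip_force: 0.0
```

Emit:
servo_tool(
  rows=[
    [0,0,-0.1,0,0,0,0.7],
    [0,0,-0.3,0,0,0,0.7],
    [0,0,-0.6,0,0,0,0.7],
    [0,0,-1,0,0,0,0.7],
  ],
)

```text
clock: 20.2
tcp_pos: [365.3, 323.5, 149.7]
tool_rot: [[-0.999, 0.049, -0.001], [0.049, 0.999, -0.001], [0.001, -0.002, -1.0]]
wrist_force: [0.2, 0.8, 0.1]
grip_width: 59.9
grip_force: 0.0
```

Emit:
servo_tool(
  rows=[
    [0,0,-0.4,0,0,-0.0157,0.75],
    [0,0,-0.6,0,0,-0.0157,0.75],
    [0,0,-0.7,0,0,-0.0157,0.75],
    [0,0,-0.7,0,0,-0.0157,0.75],
    [0,0,-0.7,0,0,-0.0157,0.75],
  ],
)

```text
clock: 20.7
tcp_pos: [365.5, 323.8, 218.0]
tool_rot: [[-1.0, -0.0, -0.001], [-0.0, 1.0, -0.001], [0.001, -0.001, -1.0]]
wrist_force: [1.2, 0.2, -0.8]
grip_width: 64.0
grip_force: 0.0
```

```bash
python3 look.py top4
```

```text
20.7 [365.5 323.8 218. ] [-1.    -0.     0.001]Traceback (most recent call last):
  File "look.py", line 6, in <module>
    r=robot.trace(q,'top')[0];print(q,r['score'],r['box'],rect(P,r['box'],*((34,48) if q[0]=='t' else (50,68))))
      ~~~~~~~~~~~~~~~~~~~~^^^
IndexError: list index out of range
```

Emit:
servo_tool(
  rows=[
    [-0.19,-0.36,0,0,0,0,0.75],
    [-0.392,-0.72,0,0,0,0,0.75],
  ],
)

```text
clock: 21.0
tcp_pos: [404.7, 251.5, 217.7]
tool_rot: [[-1.0, -0.003, -0.002], [-0.003, 1.0, -0.001], [0.002, -0.001, -1.0]]
wrist_force: [0.7, 0.4, 0.2]
grip_width: 64.1
grip_force: 0.0
```

Emit:
servo_tool(
  rows=[
    [-0.19,-0.36,0,0,0,0,0.75],
    [-0.392,-0.72,0,0,0,0,0.75],
  ],
)

```text
clock: 21.2
tcp_pos: [444.4, 178.5, 217.8]
tool_rot: [[-1.0, -0.001, -0.002], [-0.001, 1.0, -0.001], [0.002, -0.001, -1.0]]
wrist_force: [1.3, -0.7, -0.4]
grip_width: 64.0
grip_force: 0.0
```

Emit:
servo_tool(
  rows=[
    [-0.19,-0.36,0,0,0,0,0.75],
    [-0.392,-0.72,0,0,0,0,0.75],
    [-0.392,-0.72,0,0,0,0,0.75],
    [-0.392,-0.72,0,0,0,0,0.75],
    [-0.392,-0.72,0,0,0,0,0.75],
  ],
)

```text
clock: 21.7
tcp_pos: [483.0, 108.8, 218.1]
tool_rot: [[-1.0, -0.001, -0.001], [-0.001, 1.0, -0.0], [0.001, -0.0, -1.0]]
wrist_force: [0.2, 0.9, 0.5]
grip_width: 63.9
grip_force: 0.0
```

```bash
sed -i "s/    r=robot.trace(q,'top')\[0\];print/    for r in robot.trace(q,'top')[:1]: print/" look.py; python3 look.py top5
```

```text
21.7 [483.  108.8 218.1] [-1.    -0.001  0.001]
bin_in 0.58 [245.7, 183.0, 293.9, 249.8] ([629.2, -47.5], [157.1, 116.0], 7.71, 437)
tray_in 0.9 [97.4, 205.3, 169.7, 332.0] ([491.0, 318.9], [332.6, 148.5], -3.5, 559)
reel1 0.81 [544.  98. 102.] [[519.0, 87.0, 57.0], [560.0, 118.0, 111.0]]
reel1 0.51 [369. 332.  53.] [[343.0, 315.0, 10.0], [393.0, 345.0, 60.0]]
reel1 0.51 [ 511. -201.   73.] [[489.0, -225.0, 16.0], [533.0, -177.0, 79.0]]
reel1 0.4 [467.  94.  86.] [[461.0, 77.0, 57.0], [476.0, 109.0, 209.0]]
big_reel 0.68 [624. -48.  77.] [[592.0, -69.0, 2.0], [673.0, -25.0, 87.0]]
```

Emit:
servo_tool(
  rows=[
    [0,-0.012,0.3,0,0,0,0.75],
    [0,-0.012,0.6,0,0,0,0.75],
    [0,-0.012,0.8,0,0,0,0.75],
    [0,-0.012,0.95,0,0,0,0.75],
    [0,-0.012,1,0,0,0,0.75],
  ],
)

```text
clock: 22.45
tcp_pos: [482.8, 107.1, 117.5]
tool_rot: [[-1.0, -0.001, -0.002], [-0.001, 1.0, -0.001], [0.002, -0.001, -1.0]]
wrist_force: [0.2, -0.7, 0.2]
grip_width: 63.7
grip_force: 0.0
```

Emit:
servo_tool(
  rows=[
    [0,0,0.15,0,0,0,0.75],
    [0,0,0.25,0,0,0,0.75],
    [0,0,0.295,0,0,0,0.75],
    [0,0,0.295,0,0,0,0.6],
    [0,0,0.295,0,0,0,0.5],
    [0,0,0.295,0,0,0,0.4],
    [0,0,0.295,0,0,0,0.3],
    [0,0,0.295,0,0,0,0.2],
    [0,0,0.295,0,0,0,0.2],
    [0,0,0.295,0,0,0,0.2],
  ],
)

```text
clock: 23.45
tcp_pos: [483.8, 107.0, 89.9]
tool_rot: [[-1.0, -0.001, 0.001], [-0.001, 1.0, 0.0], [-0.001, 0.0, -1.0]]
wrist_force: [-1.6, 0.1, 7.6]
grip_width: 39.2
grip_force: 40.4
```

Emit:
servo_tool(
  rows=[
    [0.01,0,-0.05,0,0,0,0.2],
    [0.02,0,-0.15,0,0,0,0.2],
    [0.02,0,-0.3,0,0,0,0.2],
    [0.02,0,-0.5,0,0,0,0.2],
    [0.02,0,-0.7,0,0,0,0.2],
    [0.02,0,-0.85,0,0,0,0.2],
    [0.02,0,-0.95,0,0,0,0.2],
    [0.02,0,-1,0,0,0,0.2],
  ],
)

```text
clock: 24.25
tcp_pos: [481.6, 106.9, 190.4]
tool_rot: [[-1.0, -0.0, 0.001], [-0.0, 1.0, 0.0], [-0.001, 0.0, -1.0]]
wrist_force: [0.5, 0.0, -2.3]
grip_width: 39.6
grip_force: 41.2
```

Emit:
servo_tool(
  rows=[
    [0.04,0.15,0,0,0,0,0.2],
    [0.09,0.36,0,0,0,0,0.2],
    [0.18,0.71,0,0,0,0,0.2],
  ],
)

```text
clock: 24.55
tcp_pos: [463.5, 177.0, 189.1]
tool_rot: [[-1.0, 0.003, -0.0], [0.003, 1.0, -0.001], [0.0, -0.001, -1.0]]
wrist_force: [0.3, 0.9, -2.4]
grip_width: 39.5
grip_force: 41.2
```

Emit:
servo_tool(
  rows=[
    [0.09,0.36,0,0,0,0,0.2],
    [0.18,0.71,0,0,0,0,0.2],
  ],
)

```text
clock: 24.75
tcp_pos: [444.7, 250.0, 189.0]
tool_rot: [[-1.0, -0.0, -0.001], [-0.0, 1.0, -0.0], [0.001, -0.0, -1.0]]
wrist_force: [0.8, -0.1, -1.9]
grip_width: 39.3
grip_force: 41.2
```

Emit:
servo_tool(
  rows=[
    [0.09,0.36,0,0,0,0,0.2],
    [0.14,0.57,0,0,0,0.0157,0.2],
    [0.17,0.68,0,0,0,0.0157,0.2],
    [0.18,0.715,0,0,0,0.0157,0.2],
    [0.18,0.715,0,0,0,0.0157,0.2],
    [0.18,0.715,0,0,0,0.0157,0.2],
  ],
)

```text
clock: 25.35
tcp_pos: [427.9, 319.0, 189.3]
tool_rot: [[-0.999, 0.05, -0.0], [0.05, 0.999, -0.001], [-0.0, -0.001, -1.0]]
wrist_force: [0.4, -0.7, -2.0]
grip_width: 39.9
grip_force: 41.2
```

```bash
python3 look.py top6
```

```text
25.35 [427.9 319.  189.3] [-0.999  0.05  -0.   ]
bin_in 0.57 [247.5, 185.2, 296.0, 248.6] ([629.2, -47.3], [157.2, 116.0], 7.83, 429)
tray_in 0.62 [97.0, 206.5, 170.4, 332.3] ([490.9, 317.2], [331.8, 149.4], -2.65, 835)
reel1 0.9 [484. 104.  92.] [[463.0, 87.0, 51.0], [505.0, 125.0, 100.0]]
reel1 0.81 [369. 319.  50.] [[343.0, 304.0, 14.0], [391.0, 343.0, 60.0]]
reel1 0.43 [445. 302. 182.] [[404.0, 298.0, 159.0], [454.0, 330.0, 194.0]]
reel1 0.41 [ 514. -201.   73.] [[489.0, -224.0, 14.0], [540.0, -177.0, 79.0]]
big_reel 0.91 [623. -48.  78.] [[592.0, -69.0, 50.0], [661.0, -27.0, 88.0]]
```

Emit:
servo_tool(
  rows=[
    [0,0.005,0.25,0,0,0,0.2],
    [0,0.005,0.5,0,0,0,0.2],
    [0,0.005,0.75,0,0,0,0.2],
    [0,0.005,0.92,0,0,0,0.2],
    [0,0.005,1,0,0,0,0.2],
  ],
)

```text
clock: 26.1
tcp_pos: [427.1, 320.3, 87.9]
tool_rot: [[-0.999, 0.049, -0.001], [0.049, 0.999, -0.001], [0.001, -0.001, -1.0]]
wrist_force: [0.0, 0.4, -2.3]
grip_width: 39.7
grip_force: 41.2
```

Emit:
servo_tool(
  rows=[
    [0,0,0.15,0,0,0,0.2],
    [0,0,0.26,0,0,0,0.2],
    [0,0,0.33,0,0,0,0.2],
    [0,0,0.36,0,0,0,0.2],
    [0,0,0.38,0,0,0,0.2],
    [0,0,0.39,0,0,0,0.2],
    [0,0,0.395,0,0,0,0.2],
    [0,0,0.4,0,0,0,0.2],
    [0,0,0.4,0,0,0,0.2],
    [0,0,0.4,0,0,0,0.2],
  ],
)

```text
clock: 27.1
tcp_pos: [427.6, 321.0, 49.5]
tool_rot: [[-0.999, 0.049, 0.0], [0.049, 0.999, 0.0], [-0.0, 0.0, -1.0]]
wrist_force: [0.0, 0.1, 1.5]
grip_width: 39.5
grip_force: 41.6
```

Emit:
servo_tool(
  rows=[
    [0,0,0,0,0,0,0.45],
    [0,0,0,0,0,0,0.5],
    [0,0,0,0,0,0,0.55],
    [0,0,0,0,0,0,0.6],
    [0,0,0,0,0,0,0.65],
    [0,0,0,0,0,0,0.7],
    [0,0,0,0,0,0,0.7],
  ],
)

```text
clock: 27.8
tcp_pos: [427.5, 320.9, 49.3]
tool_rot: [[-0.999, 0.049, -0.0], [0.049, 0.999, -0.0], [0.0, -0.0, -1.0]]
wrist_force: [0.5, 0.3, 0.3]
grip_width: 59.5
grip_force: 0.0
```

Emit:
servo_tool(
  rows=[
    [0,0,-0.1,0,0,0,0.7],
    [0,0,-0.3,0,0,0,0.7],
    [0,0,-0.6,0,0,0,0.7],
    [0,0,-1,0,0,0,0.7],
  ],
)

```text
clock: 28.2
tcp_pos: [426.9, 320.4, 150.1]
tool_rot: [[-0.999, 0.049, -0.001], [0.049, 0.999, -0.001], [0.001, -0.001, -1.0]]
wrist_force: [-0.1, 1.1, -0.4]
grip_width: 59.9
grip_force: 0.0
```

Emit:
servo_tool(
  rows=[
    [0,0,-0.4,0,0,-0.0157,0.75],
    [0,0,-0.6,0,0,-0.0157,0.75],
    [0,0,-0.7,0,0,-0.0157,0.75],
    [0,0,-0.7,0,0,-0.0157,0.75],
  ],
)

```text
clock: 28.6
tcp_pos: [427.7, 321.1, 220.4]
tool_rot: [[-1.0, -0.0, 0.001], [-0.0, 1.0, 0.001], [-0.001, 0.001, -1.0]]
wrist_force: [-0.1, 0.0, 0.2]
grip_width: 64.2
grip_force: 0.0
```

Emit:
servo_tool(
  rows=[
    [-0.09,-0.36,0,0,0,0,0.75],
    [-0.185,-0.71,0,0,0,0,0.75],
  ],
)

```text
clock: 28.8
tcp_pos: [445.3, 249.2, 217.9]
tool_rot: [[-1.0, -0.002, -0.002], [-0.002, 1.0, -0.001], [0.002, -0.001, -1.0]]
wrist_force: [1.4, -0.3, -0.4]
grip_width: 64.1
grip_force: 0.0
```

Emit:
servo_tool(
  rows=[
    [-0.09,-0.36,0,0,0,0,0.75],
    [-0.185,-0.71,0,0,0,0,0.75],
  ],
)

```text
clock: 29.0
tcp_pos: [464.1, 177.2, 217.9]
tool_rot: [[-1.0, -0.001, -0.002], [-0.001, 1.0, -0.001], [0.002, -0.001, -1.0]]
wrist_force: [1.0, -0.5, 0.5]
grip_width: 64.2
grip_force: 0.0
```

Emit:
servo_tool(
  rows=[
    [-0.09,-0.36,0,0,0,0,0.75],
    [-0.185,-0.715,0,0,0,0,0.75],
    [-0.185,-0.715,0,0,0,0,0.75],
    [-0.185,-0.715,0,0,0,0,0.75],
    [-0.185,-0.715,0,0,0,0,0.75],
  ],
)

```text
clock: 29.5
tcp_pos: [482.6, 108.3, 218.5]
tool_rot: [[-1.0, -0.002, -0.001], [-0.002, 1.0, -0.0], [0.001, -0.0, -1.0]]
wrist_force: [-0.7, 0.3, 0.8]
grip_width: 63.9
grip_force: 0.0
```

```bash
python3 look.py top7
```

```text
29.5 [482.6 108.3 218.5] [-1.    -0.002  0.001]
bin_in 0.68 [249.4, 181.5, 296.5, 249.7] ([629.1, -47.3], [156.6, 115.9], 7.84, 436)
tray_in 0.85 [98.5, 208.0, 171.3, 333.5] ([491.2, 318.7], [332.6, 149.7], -3.35, 571)
reel1 0.81 [369. 333.  52.] [[343.0, 319.0, 31.0], [392.0, 345.0, 61.0]]
reel1 0.55 [419. 339.  54.] [[406.0, 332.0, 35.0], [434.0, 342.0, 61.0]]
big_reel 0.55 [621. -48.  78.] [[593.0, -69.0, 50.0], [658.0, -30.0, 88.0]]
```

Emit:
servo_tool(
  rows=[
    [-0.005,-0.01,0.3,0,0,0,0.75],
    [-0.005,-0.01,0.6,0,0,0,0.75],
    [-0.005,-0.01,0.8,0,0,0,0.75],
    [-0.005,-0.01,0.95,0,0,0,0.75],
    [-0.005,-0.01,1,0,0,0,0.75],
  ],
)

```text
clock: 30.25
tcp_pos: [482.9, 106.6, 118.0]
tool_rot: [[-1.0, -0.001, -0.002], [-0.001, 1.0, -0.001], [0.002, -0.001, -1.0]]
wrist_force: [0.6, -0.9, 0.4]
grip_width: 63.9
grip_force: 0.0
```

Emit:
servo_tool(
  rows=[
    [0,0,0.15,0,0,0,0.75],
    [0,0,0.25,0,0,0,0.75],
    [0,0,0.295,0,0,0,0.75],
    [0,0,0.295,0,0,0,0.6],
    [0,0,0.295,0,0,0,0.5],
    [0,0,0.295,0,0,0,0.4],
    [0,0,0.295,0,0,0,0.3],
    [0,0,0.295,0,0,0,0.2],
    [0,0,0.295,0,0,0,0.2],
    [0,0,0.295,0,0,0,0.2],
  ],
)

```text
clock: 31.25
tcp_pos: [483.9, 106.4, 90.4]
tool_rot: [[-1.0, -0.0, 0.001], [-0.0, 1.0, 0.0], [-0.001, 0.0, -1.0]]
wrist_force: [-1.2, -1.2, 6.8]
grip_width: 39.3
grip_force: 40.6
```

Emit:
servo_tool(
  rows=[
    [0.01,0,-0.05,0,0,0,0.2],
    [0.02,0,-0.15,0,0,0,0.2],
    [0.02,0,-0.3,0,0,0,0.2],
    [0.02,0,-0.5,0,0,0,0.2],
    [0.02,0,-0.7,0,0,0,0.2],
    [0.02,0,-0.85,0,0,0,0.2],
    [0.02,0,-0.95,0,0,0,0.2],
    [0.02,0,-1,0,0,0,0.2],
  ],
)

```text
clock: 32.05
tcp_pos: [481.6, 106.5, 190.9]
tool_rot: [[-1.0, -0.0, 0.001], [-0.0, 1.0, 0.0], [-0.001, 0.0, -1.0]]
wrist_force: [0.2, -0.8, -1.8]
grip_width: 39.5
grip_force: 41.1
```

Emit:
servo_tool(
  rows=[
    [0,0.15,0,0,0,0,0.2],
    [-0.01,0.36,0,0,0,0,0.2],
    [-0.02,0.7,0,0,0,0,0.2],
  ],
)

```text
clock: 32.35
tcp_pos: [483.3, 176.4, 189.3]
tool_rot: [[-1.0, 0.002, -0.001], [0.002, 1.0, -0.001], [0.001, -0.001, -1.0]]
wrist_force: [0.7, -0.6, -2.6]
grip_width: 39.3
grip_force: 41.2
```

Emit:
servo_tool(
  rows=[
    [-0.01,0.36,0,0,0,0,0.2],
    [-0.02,0.7,0,0,0,0,0.2],
  ],
)

```text
clock: 32.55
tcp_pos: [484.8, 248.7, 189.1]
tool_rot: [[-1.0, -0.001, -0.001], [-0.001, 1.0, -0.0], [0.001, -0.0, -1.0]]
wrist_force: [0.4, -1.1, -2.1]
grip_width: 39.4
grip_force: 41.2
```

Emit:
servo_tool(
  rows=[
    [-0.01,0.36,0,0,0,0,0.2],
    [-0.02,0.57,0,0,0,0.0157,0.2],
    [-0.02,0.67,0,0,0,0.0157,0.2],
    [-0.02,0.705,0,0,0,0.0157,0.2],
    [-0.02,0.705,0,0,0,0.0157,0.2],
    [-0.02,0.705,0,0,0,0.0157,0.2],
  ],
)

```text
clock: 33.15
tcp_pos: [487.7, 315.7, 189.7]
tool_rot: [[-0.999, 0.05, -0.0], [0.05, 0.999, -0.001], [0.0, -0.001, -1.0]]
wrist_force: [0.4, -0.7, -1.5]
grip_width: 39.2
grip_force: 41.2
```

```bash
python3 look.py top8
```

```text
33.15 [487.7 315.7 189.7] [-0.999  0.05   0.   ]
bin_in 0.68 [191.8, 140.7, 236.6, 283.8] ([615.4, 97.8], [323.2, 115.7], -11.41, 1385)
tray_in 0.7 [97.6, 206.4, 169.1, 334.3] ([490.9, 317.7], [332.2, 150.4], -2.73, 957)
reel1 0.8 [429. 317.  51.] [[406.0, 301.0, 10.0], [452.0, 341.0, 60.0]]
reel1 0.75 [367. 320.  50.] [[341.0, 304.0, 6.0], [391.0, 344.0, 60.0]]
reel1 0.69 [470. 299. 181.] [[463.0, 295.0, 158.0], [514.0, 328.0, 194.0]]
reel1 0.18 [ 805. -134.   21.] [[687.0, -146.0, -1.0], [872.0, -124.0, 28.0]]
big_reel 0.98 [627. -43.  78.] [[595.0, -61.0, 54.0], [663.0, -25.0, 88.0]]
```

Emit:
servo_tool(
  rows=[
    [0,0.01,0.25,0,0,0,0.2],
    [0,0.01,0.5,0,0,0,0.2],
    [0,0.01,0.75,0,0,0,0.2],
    [0,0.01,0.92,0,0,0,0.2],
    [0,0.01,1,0,0,0,0.2],
  ],
)

```text
clock: 33.9
tcp_pos: [487.1, 317.3, 88.4]
tool_rot: [[-0.999, 0.049, -0.001], [0.049, 0.999, -0.001], [0.001, -0.001, -1.0]]
wrist_force: [-0.0, 0.1, -1.7]
grip_width: 39.4
grip_force: 41.2
```

Emit:
servo_tool(
  rows=[
    [0,0,0.15,0,0,0,0.2],
    [0,0,0.26,0,0,0,0.2],
    [0,0,0.33,0,0,0,0.2],
    [0,0,0.36,0,0,0,0.2],
    [0,0,0.38,0,0,0,0.2],
    [0,0,0.39,0,0,0,0.2],
    [0,0,0.395,0,0,0,0.2],
    [0,0,0.4,0,0,0,0.2],
    [0,0,0.4,0,0,0,0.2],
    [0,0,0.4,0,0,0,0.2],
  ],
)

```text
clock: 34.9
tcp_pos: [487.7, 318.0, 50.0]
tool_rot: [[-0.999, 0.049, 0.0], [0.049, 0.999, 0.0], [-0.0, 0.0, -1.0]]
wrist_force: [-0.4, 0.2, 1.6]
grip_width: 40.1
grip_force: 41.5
```

Emit:
servo_tool(
  rows=[
    [0,0,0,0,0,0,0.45],
    [0,0,0,0,0,0,0.5],
    [0,0,0,0,0,0,0.55],
    [0,0,0,0,0,0,0.6],
    [0,0,0,0,0,0,0.65],
    [0,0,0,0,0,0,0.7],
    [0,0,0,0,0,0,0.7],
  ],
)

```text
clock: 35.6
tcp_pos: [487.5, 317.9, 49.8]
tool_rot: [[-0.999, 0.049, -0.0], [0.049, 0.999, -0.0], [0.0, -0.0, -1.0]]
wrist_force: [-0.1, 0.6, -0.0]
grip_width: 60.1
grip_force: 0.0
```

Emit:
servo_tool(
  rows=[
    [0,0,-0.1,0,0,0,0.7],
    [0,0,-0.3,0,0,0,0.7],
    [0,0,-0.6,0,0,0,0.7],
    [0,0,-1,0,0,0,0.7],
  ],
)

```text
clock: 36.0
tcp_pos: [486.9, 317.5, 150.5]
tool_rot: [[-0.999, 0.049, -0.002], [0.049, 0.999, -0.001], [0.001, -0.001, -1.0]]
wrist_force: [-0.3, 1.0, 0.7]
grip_width: 59.9
grip_force: 0.0
```

Emit:
servo_tool(
  rows=[
    [0,0,-0.4,0,0,-0.0157,1],
    [0,0,-0.6,0,0,-0.0157,1],
    [0,0,-0.7,0,0,-0.0157,1],
    [0,0,-0.7,0,0,-0.0157,1],
  ],
)

```text
clock: 36.4
tcp_pos: [487.8, 318.1, 221.0]
tool_rot: [[-1.0, -0.0, 0.001], [-0.0, 1.0, 0.001], [-0.001, 0.001, -1.0]]
wrist_force: [-0.7, 0.2, 0.4]
grip_width: 85.4
grip_force: 0.0
```

Emit:
servo_tool(
  rows=[
    [-0.02,-0.43,0,0,0,0,1],
    [-0.04,-0.86,0,0,0,0,1],
  ],
)

```text
clock: 36.6
tcp_pos: [490.6, 231.2, 218.2]
tool_rot: [[-1.0, -0.003, -0.002], [-0.003, 1.0, -0.001], [0.002, -0.001, -1.0]]
wrist_force: [2.0, -0.4, 1.0]
grip_width: 85.2
grip_force: 0.0
```

Emit:
servo_tool(
  rows=[
    [-0.02,-0.43,0,0,0,0,1],
    [-0.04,-0.86,0,0,0,0,1],
  ],
)

```text
clock: 36.8
tcp_pos: [494.8, 144.1, 218.4]
tool_rot: [[-1.0, -0.001, -0.002], [-0.001, 1.0, -0.001], [0.002, -0.001, -1.0]]
wrist_force: [1.4, 0.1, -0.3]
grip_width: 85.1
grip_force: 0.0
```

Emit:
servo_tool(
  rows=[
    [-0.02,-0.43,0,0,0,0,1],
    [-0.04,-0.86,0,0,0,0,1],
  ],
)

```text
clock: 37.0
tcp_pos: [498.8, 58.1, 218.5]
tool_rot: [[-1.0, -0.001, -0.002], [-0.001, 1.0, -0.001], [0.002, -0.001, -1.0]]
wrist_force: [1.7, 0.3, 0.4]
grip_width: 85.4
grip_force: 0.0
```

Emit:
servo_tool(
  rows=[
    [-0.02,-0.43,0,0,0,0,1],
    [-0.04,-0.86,0,0,0,0,1],
  ],
)

```text
clock: 37.2
tcp_pos: [502.9, -27.8, 218.5]
tool_rot: [[-1.0, -0.0, -0.002], [-0.0, 1.0, -0.0], [0.002, -0.0, -1.0]]
wrist_force: [1.0, -0.2, -0.5]
grip_width: 85.5
grip_force: 0.0
```

Emit:
servo_tool(
  rows=[
    [-0.02,-0.43,0,0,0,0,1],
    [-0.04,-0.86,0,0,0,0,1],
  ],
)

```text
clock: 37.4
tcp_pos: [506.9, -113.7, 218.5]
tool_rot: [[-1.0, -0.0, -0.002], [-0.0, 1.0, 0.0], [0.002, 0.0, -1.0]]
wrist_force: [1.7, -0.3, 0.4]
grip_width: 85.3
grip_force: 0.0
```

Emit:
servo_tool(
  rows=[
    [-0.02,-0.43,0,0,0,0,1],
    [-0.05,-0.75,0,0,0,0,1],
    [-0.05,-0.86,0,0,0,0,1],
    [-0.05,-0.86,0,0,0,0,1],
    [-0.05,-0.86,0,0,0,0,1],
  ],
)

```text
clock: 37.9
tcp_pos: [512.5, -196.8, 218.9]
tool_rot: [[-1.0, -0.001, -0.001], [-0.001, 1.0, 0.001], [0.001, 0.001, -1.0]]
wrist_force: [0.0, 1.1, 0.2]
grip_width: 85.4
grip_force: 0.0
```

```bash
python3 look.py top9
python3 - <<'E'
from h import *
print(robot.sense()['tcp_pos'],robot.sense()['qpos'].round(2))
img,d,P=grab('wrist','w3')
for r in robot.trace('spool1','wrist')[:3]: 
    Z=P[r['pixels']];Z=Z[~np.isnan(Z[:,0])];print(r['score'],r['box'],np.percentile(Z,[2,50,98],axis=0).round(1).tolist())
    Z=Z[abs(Z[:,2]-74)<5]
    if len(Z)>20: print(cv2.minEnclosingCircle(Z[:,:2].astype(np.float32)))
E
```

```text
37.9 [ 512.5 -196.8  218.9] [-1.    -0.001  0.001]
bin_in 0.7 [243.3, 179.5, 294.9, 245.3] ([636.4, -42.1], [157.0, 116.0], 7.6, 440)
tray_in 0.92 [96.3, 204.8, 171.8, 331.9] ([490.8, 317.7], [331.9, 150.7], -2.71, 1138)
reel1 0.95 [487. 315.  50.] [[465.0, 299.0, 16.0], [512.0, 339.0, 60.0]]
reel1 0.73 [429. 319.  49.] [[406.0, 301.0, 3.0], [455.0, 357.0, 61.0]]
reel1 0.61 [369. 319.  51.] [[343.0, 304.0, 14.0], [391.0, 344.0, 61.0]]
big_reel 0.57 [627. -43.  78.] [[595.0, -63.0, 51.0], [663.0, -23.0, 88.0]]
[ 512.95584188 -197.08889306  219.83793381] [ 0.16  0.45  0.14  1.84 -0.08  0.86  1.9 ]
0.85 [215.0, 59.3, 275.7, 125.2] [[393.5, -250.7, 14.9], [416.8, -226.6, 72.8], [442.0, -202.3, 74.5]]
((417.5599365234375, -226.73675537109375), 26.871606826782227)
0.74 [242.8, 168.3, 300.5, 231.8] [[489.1, -225.7, 16.0], [508.5, -202.4, 72.6], [536.9, -178.7, 74.1]]
((514.1925659179688, -202.1642608642578), 26.829513549804688)
```

View pics/w3.png

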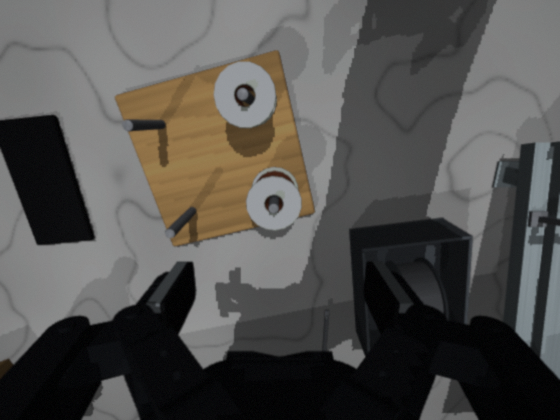

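The wrist view shows both spools ringed, at (274,200) and (245,95), with the first just ahead of the tool. The bin has shifted about 7 mm and its contents are fine. I'll grip this spool.

Emit:
servo_tool(
  rows=[
    [-0.011,-0.051,0.3,0,0,0,1],
    [-0.011,-0.051,0.6,0,0,0,1],
    [-0.011,-0.051,0.8,0,0,0,1],
    [-0.011,-0.051,0.95,0,0,0,1],
    [-0.011,-0.051,1,0,0,0,1],
    [-0.011,-0.051,1,0,0,0,1],
  ],
)

```text
clock: 38.85
tcp_pos: [513.7, -203.0, 119.5]
tool_rot: [[-1.0, -0.001, -0.001], [-0.001, 1.0, 0.0], [0.001, 0.0, -1.0]]
wrist_force: [0.7, 0.7, -0.2]
grip_width: 85.3
grip_force: 0.0
```

Emit:
servo_tool(
  rows=[
    [0,0,0.15,0,0,0,1],
    [0,0,0.3,0,0,0,1],
    [0,0,0.45,0,0,0,1],
    [0,0,0.53,0,0,0,1],
    [0,0,0.53,0,0,0,0.8],
    [0,0,0.53,0,0,0,0.75],
    [0,0,0.53,0,0,0,0.7],
    [0,0,0.53,0,0,0,0.65],
    [0,0,0.53,0,0,0,0.5],
    [0,0,0.53,0,0,0,0.4],
  ],
)

```text
clock: 39.85
tcp_pos: [514.2, -203.2, 67.7]
tool_rot: [[-1.0, -0.001, 0.001], [-0.001, 1.0, -0.0], [-0.001, -0.0, -1.0]]
wrist_force: [-3.0, 1.5, 12.9]
grip_width: 52.9
grip_force: 39.9
```

Emit:
servo_tool(
  rows=[
    [0,0,0,0,0,0,0.4],
    [0,0,0,0,0,0,0.4],
    [0,0,0,0,0,0,0.4],
  ],
)

```text
clock: 40.15
tcp_pos: [514.2, -203.2, 67.6]
tool_rot: [[-1.0, -0.001, 0.001], [-0.001, 1.0, -0.0], [-0.001, -0.0, -1.0]]
wrist_force: [-3.1, 1.6, 11.5]
grip_width: 53.2
grip_force: 39.9
```

Emit:
servo_tool(
  rows=[
    [0,0,-0.05,0,0,0,0.4],
    [0,0,-0.15,0,0,0,0.4],
    [0,0,-0.3,0,0,0,0.4],
    [0,0,-0.5,0,0,0,0.4],
    [0,0,-0.7,0,0,0,0.4],
    [0,0,-0.9,0,0,0,0.4],
    [0,0,-1,0,0,0,0.4],
  ],
)

```text
clock: 40.85
tcp_pos: [514.4, -203.4, 169.0]
tool_rot: [[-1.0, -0.0, 0.002], [-0.0, 1.0, -0.001], [-0.002, -0.001, -1.0]]
wrist_force: [-0.1, 0.0, -1.4]
grip_width: 52.9
grip_force: 42.2
```

Emit:
servo_tool(
  rows=[
    [0,0,-0.2,0,0,0,0.4],
    [0,0,-0.4,0,0,0,0.4],
    [0,0,-0.5,0,0,0,0.4],
    [0,0,-0.5,0,0,0,0.4],
  ],
)

```text
clock: 41.25
tcp_pos: [514.3, -203.3, 217.8]
tool_rot: [[-1.0, -0.0, 0.002], [-0.0, 1.0, -0.0], [-0.002, -0.0, -1.0]]
wrist_force: [0.7, 0.3, -1.4]
grip_width: 53.3
grip_force: 42.3
```

Emit:
servo_tool(
  rows=[
    [-0.04,0.2,0,0,0,0,0.4],
    [-0.1,0.5,0,0,0,0,0.4],
    [-0.165,0.858,0,0,0,0,0.4],
  ],
)

```text
clock: 41.55
tcp_pos: [529.9, -117.2, 215.7]
tool_rot: [[-1.0, 0.001, -0.001], [0.001, 1.0, -0.0], [0.001, -0.0, -1.0]]
wrist_force: [1.3, 0.3, -1.6]
grip_width: 53.3
grip_force: 42.3
```

Emit:
servo_tool(
  rows=[
    [-0.055,0.29,0,0,0,0,0.4],
    [-0.11,0.58,0,0,0,0,0.4],
    [-0.165,0.858,0,0,0,0,0.4],
  ],
)

```text
clock: 41.85
tcp_pos: [546.4, -30.2, 215.6]
tool_rot: [[-1.0, -0.001, -0.001], [-0.001, 1.0, -0.0], [0.001, -0.0, -1.0]]
wrist_force: [0.3, 0.5, -1.5]
grip_width: 53.3
grip_force: 42.4
```

Emit:
servo_tool(
  rows=[
    [-0.055,0.29,0,0,0,0,0.4],
    [-0.11,0.58,0,0,0,0,0.4],
    [-0.165,0.858,0,0,0,0,0.4],
  ],
)

```text
clock: 42.15
tcp_pos: [562.9, 55.6, 215.6]
tool_rot: [[-1.0, -0.001, -0.002], [-0.001, 1.0, -0.0], [0.002, -0.0, -1.0]]
wrist_force: [-0.1, -1.1, -1.1]
grip_width: 53.0
grip_force: 42.4
```

Emit:
servo_tool(
  rows=[
    [-0.055,0.29,0,0,0,0,0.4],
    [-0.11,0.58,0,0,0,0,0.4],
    [-0.165,0.858,0,0,0,0,0.4],
  ],
)

```text
clock: 42.45
tcp_pos: [579.4, 141.3, 215.5]
tool_rot: [[-1.0, -0.001, -0.002], [-0.001, 1.0, -0.0], [0.002, -0.0, -1.0]]
wrist_force: [0.2, -0.7, -1.6]
grip_width: 52.8
grip_force: 42.4
```

Emit:
servo_tool(
  rows=[
    [-0.055,0.29,0,0,0,0,0.4],
    [-0.11,0.58,0,0,0,0,0.4],
    [-0.165,0.858,0,0,0,0,0.4],
  ],
)

```text
clock: 42.75
tcp_pos: [595.8, 227.1, 215.3]
tool_rot: [[-1.0, -0.001, -0.002], [-0.001, 1.0, -0.001], [0.002, -0.001, -1.0]]
wrist_force: [-0.2, 0.4, -0.9]
grip_width: 52.8
grip_force: 42.4
```

Emit:
servo_tool(
  rows=[
    [-0.055,0.29,0,0,0,0,0.4],
    [-0.11,0.58,0,0,0,0,0.4],
    [-0.15,0.76,0,0,0,0,0.4],
    [-0.165,0.858,0,0,0,0,0.4],
    [-0.165,0.858,0,0,0,0,0.4],
    [-0.165,0.858,0,0,0,0,0.4],
  ],
)

```text
clock: 43.35
tcp_pos: [612.6, 310.4, 216.2]
tool_rot: [[-1.0, 0.0, -0.001], [0.0, 1.0, -0.001], [0.001, -0.001, -1.0]]
wrist_force: [0.1, -0.9, -2.1]
grip_width: 52.9
grip_force: 42.4
```

```bash
python3 look.py top10
python3 - <<'E'
from h import *
for r in robot.trace('spool1','top')[:3]: print(r['score'],r['box'])
E
```

```text
43.35 [612.6 310.4 216.2] [-1.     0.     0.001]
bin_in 0.7 [247.8, 180.3, 293.2, 246.0] ([636.3, -41.9], [156.9, 116.2], 7.7, 435)
tray_in 0.87 [104.5, 206.1, 169.4, 332.8] ([490.5, 316.7], [331.5, 149.6], -2.38, 878)
reel1 0.96 [429. 320.  49.] [[403.0, 301.0, 3.0], [455.0, 347.0, 62.0]]
reel1 0.94 [368. 320.  49.] [[341.0, 304.0, 6.0], [392.0, 345.0, 60.0]]
reel1 0.7 [490. 314.  50.] [[466.0, 298.0, 12.0], [514.0, 338.0, 60.0]]
reel1 0.34 [637. 105.  72.] [[461.0, 62.0, 38.0], [807.0, 150.0, 110.0]]
big_reel 0.58 [626. -43.  77.] [[595.0, -64.0, 3.0], [665.0, -20.0, 88.0]]
0.65 [329.4, 287.3, 352.0, 308.3]
0.52 [103.8, 214.4, 130.5, 229.2]
```

Emit:
servo_tool(
  rows=[
    [0,0.01,0.25,0,0,0,0.4],
    [0,0.01,0.5,0,0,0,0.4],
    [0,0.01,0.75,0,0,0,0.4],
    [0,0.01,0.92,0,0,0,0.4],
    [0,0.01,1,0,0,0,0.4],
  ],
)

```text
clock: 44.15
tcp_pos: [612.2, 312.2, 115.3]
tool_rot: [[-1.0, -0.0, -0.001], [-0.0, 1.0, -0.001], [0.001, -0.001, -1.0]]
wrist_force: [-0.4, 0.2, -2.1]
grip_width: 53.1
grip_force: 42.3
```

Emit:
servo_tool(
  rows=[
    [0,0,0.15,0,0,0,0.4],
    [0,0,0.3,0,0,0,0.4],
    [0,0,0.44,0,0,0,0.4],
    [0,0,0.52,0,0,0,0.4],
    [0,0,0.55,0,0,0,0.4],
    [0,0,0.57,0,0,0,0.4],
    [0,0,0.575,0,0,0,0.4],
    [0,0,0.58,0,0,0,0.4],
    [0,0,0.58,0,0,0,0.4],
    [0,0,0.58,0,0,0,0.4],
  ],
)

```text
clock: 45.15
tcp_pos: [612.8, 312.7, 59.1]
tool_rot: [[-1.0, -0.0, 0.0], [-0.0, 1.0, 0.0], [-0.0, 0.0, -1.0]]
wrist_force: [0.7, 0.3, -1.9]
grip_width: 52.7
grip_force: 42.3
```

Expected contact is at about 57.6.

Emit:
servo_tool(
  rows=[
    [0,0,0.006,0,0,0,0.4],
    [0,0,0.012,0,0,0,0.4],
    [0,0,0.016,0,0,0,0.4],
    [0,0,0.016,0,0,0,0.4],
  ],
)

```text
clock: 45.55
tcp_pos: [612.7, 312.7, 57.8]
tool_rot: [[-1.0, -0.0, 0.0], [-0.0, 1.0, 0.0], [-0.0, 0.0, -1.0]]
wrist_force: [-3.4, -2.3, 8.0]
grip_width: 53.0
grip_force: 43.2
```

Emit:
servo_tool(
  rows=[
    [0,0,-0.004,0,0,0,0.62],
    [0,0,-0.004,0,0,0,0.67],
    [0,0,-0.004,0,0,0,0.72],
    [0,0,-0.004,0,0,0,0.78],
    [0,0,-0.004,0,0,0,0.85],
    [0,0,-0.004,0,0,0,0.9],
    [0,0,-0.004,0,0,0,0.9],
  ],
)

```text
clock: 46.25
tcp_pos: [612.6, 312.7, 57.6]
tool_rot: [[-1.0, -0.0, -0.0], [-0.0, 1.0, -0.0], [0.0, -0.0, -1.0]]
wrist_force: [0.5, 0.2, -0.3]
grip_width: 77.2
grip_force: 0.0
```

Emit:
servo_tool(
  rows=[
    [0,0,-0.1,0,0,0,0.9],
    [0,0,-0.3,0,0,0,0.9],
    [0,0,-0.6,0,0,0,0.9],
    [0,0,-1,0,0,0,0.9],
  ],
)

```text
clock: 46.65
tcp_pos: [612.0, 312.3, 158.1]
tool_rot: [[-1.0, -0.0, -0.002], [-0.0, 1.0, -0.001], [0.002, -0.001, -1.0]]
wrist_force: [0.7, -0.3, 0.2]
grip_width: 77.1
grip_force: 0.0
```

Emit:
servo_tool(
  rows=[
    [0,0,-0.4,0,0,0,1],
    [0,0,-0.62,0,0,0,1],
    [0,0,-0.62,0,0,0,1],
  ],
)

```text
clock: 46.95
tcp_pos: [614.0, 313.3, 224.2]
tool_rot: [[-1.0, -0.0, 0.005], [-0.0, 1.0, 0.003], [-0.005, 0.003, -1.0]]
wrist_force: [-0.2, -0.3, -0.4]
grip_width: 85.5
grip_force: 0.0
```

Emit:
servo_tool(
  rows=[
    [0.16,-0.45,0,0,0,0,1],
    [0.326,-0.9,0,0,0,0,1],
  ],
)

```text
clock: 47.15
tcp_pos: [579.1, 222.1, 219.1]
tool_rot: [[-1.0, -0.002, -0.0], [-0.002, 1.0, -0.0], [0.0, -0.0, -1.0]]
wrist_force: [1.7, -1.0, -0.8]
grip_width: 85.4
grip_force: 0.0
```

Emit:
servo_tool(
  rows=[
    [0.16,-0.45,0,0,0,0,1],
    [0.326,-0.9,0,0,0,0,1],
  ],
)

```text
clock: 47.35
tcp_pos: [546.4, 130.9, 219.5]
tool_rot: [[-1.0, -0.001, -0.0], [-0.001, 1.0, -0.0], [0.0, -0.0, -1.0]]
wrist_force: [1.3, -0.6, -0.5]
grip_width: 85.7
grip_force: 0.0
```

Emit:
servo_tool(
  rows=[
    [0.16,-0.45,0,0,0,0,1],
    [0.326,-0.9,0,0,0,0,1],
  ],
)

```text
clock: 47.55
tcp_pos: [513.8, 40.9, 219.6]
tool_rot: [[-1.0, -0.001, -0.0], [-0.001, 1.0, -0.0], [0.0, -0.0, -1.0]]
wrist_force: [1.0, -1.4, 0.7]
grip_width: 85.4
grip_force: 0.0
```

Emit:
servo_tool(
  rows=[
    [0.16,-0.45,0,0,0,0,1],
    [0.326,-0.9,0,0,0,0,1],
  ],
)

```text
clock: 47.75
tcp_pos: [481.3, -49.0, 219.7]
tool_rot: [[-1.0, -0.001, 0.0], [-0.001, 1.0, 0.0], [-0.0, 0.0, -1.0]]
wrist_force: [0.9, -1.4, -0.1]
grip_width: 85.1
grip_force: 0.0
```

Emit:
servo_tool(
  rows=[
    [0.16,-0.45,0,0,0,0,1],
    [0.326,-0.9,0,0,0,0,1],
  ],
)

```text
clock: 47.95
tcp_pos: [448.7, -139.0, 219.7]
tool_rot: [[-1.0, -0.001, 0.0], [-0.001, 1.0, 0.0], [-0.0, 0.0, -1.0]]
wrist_force: [1.7, 0.0, 0.1]
grip_width: 85.8
grip_force: 0.0
```

Emit:
servo_tool(
  rows=[
    [0.16,-0.45,0,0,0,0,1],
    [0.3,-0.83,0,0,0,0,1],
    [0.326,-0.9,0,0,0,0,1],
    [0.326,-0.9,0,0,0,0,1],
    [0.326,-0.9,0,0,0,0,1],
    [0.326,-0.9,0,0,0,0,1],
  ],
)

```text
clock: 48.55
tcp_pos: [417.8, -226.1, 219.5]
tool_rot: [[-1.0, -0.003, -0.0], [-0.003, 1.0, 0.0], [0.0, 0.0, -1.0]]
wrist_force: [0.2, 1.5, -0.4]
grip_width: 85.2
grip_force: 0.0
```

```bash
python3 look.py top11
python3 - <<'E'
from h import *
print(robot.sense()['tcp_pos'],robot.sense()['qpos'].round(2))
img,d,P=grab('wrist','w4')
for r in robot.trace('spool1','wrist')[:3]: 
    Z=P[r['pixels']];Z=Z[~np.isnan(Z[:,0])];print(r['score'],r['box'],np.percentile(Z,[2,50,98],axis=0).round(1).tolist())
    Z=Z[abs(Z[:,2]-74)<5]
    if len(Z)>20: print(cv2.minEnclosingCircle(Z[:,:2].astype(np.float32)))
E
```

```text
48.55 [ 417.8 -226.1  219.5] [-1.    -0.003  0.   ]
bin_in 0.83 [246.5, 181.5, 294.5, 249.6] ([637.0, -41.9], [158.1, 116.0], 7.69, 433)
tray_in 0.86 [97.5, 206.1, 170.0, 333.1] ([491.0, 317.1], [331.7, 150.3], -2.81, 1162)
reel1 0.95 [429. 317.  50.] [[406.0, 301.0, 9.0], [452.0, 341.0, 60.0]]
reel1 0.74 [489. 316.  50.] [[465.0, 298.0, 6.0], [515.0, 341.0, 60.0]]
reel1 0.58 [369. 321.  50.] [[343.0, 304.0, 8.0], [392.0, 345.0, 60.0]]
big_reel 0.96 [625. -43.  78.] [[595.0, -61.0, 52.0], [661.0, -25.0, 86.0]]
big_reel 0.6 [490. 316.  51.] [[467.0, 299.0, 16.0], [512.0, 338.0, 60.0]]
big_reel 0.48 [638. 105.  73.] [[463.0, 63.0, 39.0], [807.0, 148.0, 110.0]]
[ 417.5071612 -226.9329318  219.606009 ] [ 0.23  0.34  0.18  2.03 -0.09  0.79  2.03]
0.67 [254.7, 166.0, 304.8, 227.3] [[392.2, -250.7, 15.9], [412.2, -226.7, 72.5], [440.4, -202.8, 74.1]]
((417.0773620605469, -226.70391845703125), 26.891145706176758)
```

Aligned. I'll descend 153 mm, grip and lift.

Emit:
servo_tool(
  rows=[
    [0,0,0.3,0,0,0,1],
    [0,0,0.6,0,0,0,1],
    [0,0,0.8,0,0,0,1],
    [0,0,0.95,0,0,0,1],
    [0,0,1,0,0,0,1],
    [0,0,1,0,0,0,1],
  ],
)

```text
clock: 49.5
tcp_pos: [417.1, -227.3, 119.3]
tool_rot: [[-1.0, -0.0, -0.001], [-0.0, 1.0, 0.0], [0.001, 0.0, -1.0]]
wrist_force: [-0.8, 0.1, 0.1]
grip_width: 85.5
grip_force: 0.0
```

Emit:
servo_tool(
  rows=[
    [0,0,0.15,0,0,0,1],
    [0,0,0.3,0,0,0,1],
    [0,0,0.45,0,0,0,1],
    [0,0,0.53,0,0,0,1],
    [0,0,0.53,0,0,0,0.8],
    [0,0,0.53,0,0,0,0.75],
    [0,0,0.53,0,0,0,0.7],
    [0,0,0.53,0,0,0,0.65],
    [0,0,0.53,0,0,0,0.5],
    [0,0,0.53,0,0,0,0.4],
  ],
)

```text
clock: 50.5
tcp_pos: [417.6, -227.5, 67.4]
tool_rot: [[-1.0, -0.0, 0.001], [-0.0, 1.0, -0.0], [-0.001, -0.0, -1.0]]
wrist_force: [-2.7, 1.6, 16.6]
grip_width: 52.7
grip_force: 39.1
```

Emit:
servo_tool(
  rows=[
    [0,0,0,0,0,0,0.4],
    [0,0,0,0,0,0,0.4],
    [0,0,0,0,0,0,0.4],
  ],
)

```text
clock: 50.8
tcp_pos: [417.6, -227.5, 67.4]
tool_rot: [[-1.0, -0.0, 0.001], [-0.0, 1.0, -0.0], [-0.001, -0.0, -1.0]]
wrist_force: [-3.0, 1.8, 15.5]
grip_width: 52.7
grip_force: 39.1
```

Emit:
servo_tool(
  rows=[
    [0,0,-0.05,0,0,0,0.4],
    [0,0,-0.15,0,0,0,0.4],
    [0,0,-0.3,0,0,0,0.4],
    [0,0,-0.5,0,0,0,0.4],
    [0,0,-0.7,0,0,0,0.4],
    [0,0,-0.9,0,0,0,0.4],
    [0,0,-1,0,0,0,0.4],
  ],
)

```text
clock: 51.5
tcp_pos: [417.7, -227.6, 168.6]
tool_rot: [[-1.0, -0.0, 0.002], [-0.0, 1.0, -0.001], [-0.002, -0.001, -1.0]]
wrist_force: [-0.4, 0.1, -2.4]
grip_width: 52.4
grip_force: 42.4
```

Emit:
servo_tool(
  rows=[
    [0,0,-0.2,0,0,0,0.4],
    [0,0,-0.4,0,0,0,0.4],
    [0,0,-0.5,0,0,0,0.4],
    [0,0,-0.5,0,0,0,0.4],
  ],
)

```text
clock: 51.9
tcp_pos: [417.7, -227.5, 217.5]
tool_rot: [[-1.0, -0.001, 0.002], [-0.001, 1.0, -0.001], [-0.002, -0.001, -1.0]]
wrist_force: [0.0, -0.0, -1.8]
grip_width: 52.6
grip_force: 42.4
```

Emit:
servo_tool(
  rows=[
    [-0.05,0.2,0,0,0,0,0.4],
    [-0.12,0.5,0,0,0,0,0.4],
    [-0.222,0.903,0,0,0,0,0.4],
  ],
)

```text
clock: 52.2
tcp_pos: [438.9, -137.1, 215.6]
tool_rot: [[-1.0, 0.002, -0.001], [0.002, 1.0, -0.0], [0.001, -0.0, -1.0]]
wrist_force: [1.6, -0.5, -1.1]
grip_width: 52.2
grip_force: 42.4
```

Emit:
servo_tool(
  rows=[
    [-0.074,0.3,0,0,0,0,0.4],
    [-0.148,0.6,0,0,0,0,0.4],
    [-0.222,0.903,0,0,0,0,0.4],
  ],
)

```text
clock: 52.5
tcp_pos: [461.3, -45.4, 215.6]
tool_rot: [[-1.0, -0.001, -0.001], [-0.001, 1.0, -0.0], [0.001, -0.0, -1.0]]
wrist_force: [0.2, 0.4, -1.1]
grip_width: 52.5
grip_force: 42.4
```

Emit:
servo_tool(
  rows=[
    [-0.074,0.3,0,0,0,0,0.4],
    [-0.148,0.6,0,0,0,0,0.4],
    [-0.222,0.903,0,0,0,0,0.4],
  ],
)

```text
clock: 52.8
tcp_pos: [483.5, 44.7, 215.5]
tool_rot: [[-1.0, -0.001, -0.001], [-0.001, 1.0, -0.0], [0.001, -0.0, -1.0]]
wrist_force: [1.0, 0.5, -1.4]
grip_width: 52.5
grip_force: 42.4
```

Emit:
servo_tool(
  rows=[
    [-0.074,0.3,0,0,0,0,0.4],
    [-0.148,0.6,0,0,0,0,0.4],
    [-0.222,0.903,0,0,0,0,0.4],
  ],
)

```text
clock: 53.1
tcp_pos: [505.6, 134.9, 215.4]
tool_rot: [[-1.0, -0.001, -0.001], [-0.001, 1.0, -0.0], [0.001, -0.0, -1.0]]
wrist_force: [0.1, -0.4, -1.2]
grip_width: 52.3
grip_force: 42.4
```

Emit:
servo_tool(
  rows=[
    [-0.074,0.3,0,0,0,0,0.4],
    [-0.148,0.6,0,0,0,0,0.4],
    [-0.222,0.903,0,0,0,0,0.4],
  ],
)

```text
clock: 53.4
tcp_pos: [527.8, 225.3, 215.2]
tool_rot: [[-1.0, -0.001, -0.001], [-0.001, 1.0, -0.001], [0.001, -0.001, -1.0]]
wrist_force: [-0.2, -0.1, -1.4]
grip_width: 52.7
grip_force: 42.4
```

Emit:
servo_tool(
  rows=[
    [-0.074,0.3,0,0,0,0,0.4],
    [-0.148,0.6,0,0,0,0,0.4],
    [-0.2,0.82,0,0,0,0,0.4],
    [-0.222,0.903,0,0,0,0,0.4],
    [-0.222,0.903,0,0,0,0,0.4],
    [-0.222,0.903,0,0,0,0,0.4],
  ],
)

```text
clock: 54.0
tcp_pos: [550.1, 313.2, 215.9]
tool_rot: [[-1.0, 0.0, -0.001], [0.0, 1.0, -0.001], [0.001, -0.001, -1.0]]
wrist_force: [0.3, -0.0, -2.1]
grip_width: 52.7
grip_force: 42.4
```

```bash
python3 look.py top12
python3 - <<'E'
from h import *
img,d,P=grab('wrist','w5')
for q in ('spool1','reel1'):
  for r in robot.trace(q,'wrist')[:4]:
    Z=P[r['pixels']];Z=Z[~np.isnan(Z[:,0])];print(q,r['score'],r['box'],np.percentile(Z,[2,50,98],axis=0).round(1).tolist())
E
```

```text
54.0 [550.1 313.2 215.9] [-1.     0.     0.001]
bin_in 0.72 [246.5, 178.8, 294.8, 244.7] ([636.2, -42.1], [157.0, 116.1], 7.84, 433)
tray_in 0.86 [98.8, 206.4, 170.8, 332.2] ([490.9, 317.1], [331.9, 151.2], -2.75, 1039)
reel1 0.75 [369. 320.  51.] [[343.0, 304.0, 8.0], [393.0, 343.0, 61.0]]
reel1 0.73 [427. 316.  50.] [[406.0, 301.0, 13.0], [452.0, 341.0, 60.0]]
reel1 0.57 [487. 315.  50.] [[465.0, 299.0, 9.0], [514.0, 339.0, 60.0]]
reel1 0.38 [636. 105.  72.] [[461.0, 62.0, 6.0], [808.0, 151.0, 110.0]]
big_reel 0.68 [636. 105.  73.] [[461.0, 62.0, 38.0], [808.0, 149.0, 110.0]]
spool1 0.72 [224.6, 201.5, 337.9, 340.7] [[525.0, 290.8, 165.5], [543.0, 314.6, 221.6], [572.4, 338.0, 223.0]]
reel1 0.76 [263.4, 34.6, 310.6, 99.8] [[407.6, 302.4, 34.5], [431.4, 321.2, 51.9], [452.3, 340.1, 58.3]]
reel1 0.69 [263.7, 104.3, 305.5, 161.4] [[465.9, 299.4, 36.9], [487.0, 318.6, 51.9], [511.0, 337.5, 58.4]]
reel1 0.65 [266.4, 0.0, 315.9, 35.3] [[374.8, 303.7, 3.2], [386.5, 324.1, 45.9], [394.4, 343.4, 54.7]]
```

View pics/w5.png

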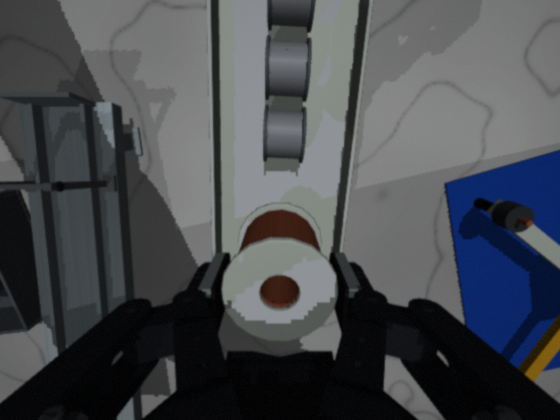

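The held spool is level at (280,285), and the reels are in line up the tray at (290,10), (288,65) and (285,130). The slot ahead is free, so I'll lower it.

Emit:
servo_tool(
  rows=[
    [0,0.005,0.25,0,0,0,0.4],
    [0,0.005,0.5,0,0,0,0.4],
    [0,0.005,0.75,0,0,0,0.4],
    [0,0.005,0.92,0,0,0,0.4],
    [0,0.005,1,0,0,0,0.4],
  ],
)

```text
clock: 54.9
tcp_pos: [549.7, 314.5, 115.1]
tool_rot: [[-1.0, -0.0, -0.002], [-0.0, 1.0, -0.001], [0.002, -0.001, -1.0]]
wrist_force: [-0.6, -0.5, -1.5]
grip_width: 52.5
grip_force: 42.4
```

Emit:
servo_tool(
  rows=[
    [0,0,0.15,0,0,0,0.4],
    [0,0,0.3,0,0,0,0.4],
    [0,0,0.44,0,0,0,0.4],
    [0,0,0.52,0,0,0,0.4],
    [0,0,0.55,0,0,0,0.4],
    [0,0,0.57,0,0,0,0.4],
    [0,0,0.58,0,0,0,0.4],
    [0,0,0.588,0,0,0,0.4],
    [0,0,0.592,0,0,0,0.4],
    [0,0,0.592,0,0,0,0.4],
  ],
)

```text
clock: 55.9
tcp_pos: [550.3, 315.0, 57.6]
tool_rot: [[-1.0, -0.0, 0.0], [-0.0, 1.0, 0.0], [-0.0, 0.0, -1.0]]
wrist_force: [0.8, -0.1, -1.0]
grip_width: 52.4
grip_force: 42.4
```

Emit:
servo_tool(
  rows=[
    [0,0,0.005,0,0,0,0.4],
    [0,0,0.009,0,0,0,0.4],
    [0,0,0.009,0,0,0,0.4],
  ],
)

```text
clock: 56.2
tcp_pos: [550.3, 315.0, 57.5]
tool_rot: [[-1.0, -0.0, 0.0], [-0.0, 1.0, 0.0], [-0.0, 0.0, -1.0]]
wrist_force: [-4.9, -1.8, 13.9]
grip_width: 52.4
grip_force: 44.0
```

Emit:
servo_tool(
  rows=[
    [0,0,-0.002,0,0,0,0.62],
    [0,0,-0.002,0,0,0,0.67],
    [0,0,-0.002,0,0,0,0.72],
    [0,0,-0.002,0,0,0,0.78],
    [0,0,-0.002,0,0,0,0.85],
    [0,0,-0.002,0,0,0,0.9],
    [0,0,-0.002,0,0,0,0.9],
  ],
)

```text
clock: 56.9
tcp_pos: [550.2, 314.9, 56.6]
tool_rot: [[-1.0, -0.0, -0.0], [-0.0, 1.0, -0.0], [0.0, -0.0, -1.0]]
wrist_force: [-0.3, -0.1, -0.2]
grip_width: 76.9
grip_force: 0.0
```

Emit:
servo_tool(
  rows=[
    [0,0,-0.1,0,0,0,0.9],
    [0,0,-0.3,0,0,0,0.9],
    [0,0,-0.6,0,0,0,0.9],
    [0,0,-1,0,0,0,0.9],
  ],
)

```text
clock: 57.3
tcp_pos: [549.6, 314.5, 157.4]
tool_rot: [[-1.0, -0.0, -0.002], [-0.0, 1.0, -0.001], [0.002, -0.001, -1.0]]
wrist_force: [0.5, 0.1, 0.1]
grip_width: 76.9
grip_force: 0.0
```

Emit:
servo_tool(
  rows=[
    [0,0,-0.4,0,0,0,0.9],
    [0,0,-0.8,0,0,0,0.9],
    [0.3,-0.3,-0.8,0,0,0,0.9],
    [0.6,-0.6,-0.8,0,0,0,0.9],
    [0.9,-0.9,-0.8,0,0,0,0.9],
    [0.9,-0.9,-0.8,0,0,0,0.9],
    [0.9,-0.9,-0.8,0,0,0,0.9],
  ],
)

```text
clock: 58.0
tcp_pos: [460.3, 224.7, 237.9]
tool_rot: [[-1.0, 0.0, 0.001], [0.0, 1.0, 0.001], [-0.001, 0.001, -1.0]]
wrist_force: [2.0, 1.0, 0.9]
grip_width: 76.7
grip_force: 0.0
```

```bash
python3 look.py top13
python3 - <<'E'
from h import *
for c in ('top','scene'):
  img,d,P=grab(c,'fin_'+c)
  for q in ('spool1','big_reel','phone','driver'):
    for r in robot.trace(q,c)[:2]: print(c,q,round(r['score'],2),np.nanpercentile(P[r['pixels']],[2,50,98],axis=0).round().tolist())
a=cv2.imread('pics/fin_top.png')[130:345,90:310]; b=cv2.imread('pics/fin_scene.png')[130:380,170:470]
cv2.imwrite('pics/fin.png',np.hstack([cv2.resize(a,(380,371)),cv2.resize(b,(420,371))]))
E
```

```text
58.0 [460.3 224.7 237.9] [-1.     0.    -0.001]
bin_in 0.93 [245.0, 180.0, 292.4, 246.9] ([636.3, -42.1], [157.3, 116.1], 7.65, 438)
tray_in 0.66 [106.2, 207.9, 169.5, 333.3] ([490.6, 316.5], [332.0, 149.4], -2.38, 552)
reel1 0.74 [ 508. -470.    8.] [[439.0, -507.0, 2.0], [580.0, -433.0, 13.0]]
reel1 0.46 [373. 305.  25.] [[355.0, 304.0, 6.0], [388.0, 307.0, 49.0]]
top spool1 0.79 [[528.0, 291.0, 6.0], [551.0, 305.0, 61.0], [572.0, 334.0, 69.0]]
top spool1 0.57 [[587.0, 288.0, 5.0], [610.0, 308.0, 62.0], [635.0, 337.0, 68.0]]
top big_reel 0.69 [[595.0, -64.0, 49.0], [625.0, -43.0, 79.0], [663.0, -23.0, 88.0]]
top phone 0.62 [[442.0, -505.0, 3.0], [510.0, -469.0, 8.0], [580.0, -434.0, 13.0]]
top driver 0.78 [[699.0, -146.0, 10.0], [814.0, -134.0, 22.0], [872.0, -124.0, 29.0]]
scene spool1 0.94 [[588.0, 287.0, 6.0], [619.0, 311.0, 62.0], [638.0, 335.0, 68.0]]
scene spool1 0.74 [[518.0, 288.0, 5.0], [554.0, 316.0, 63.0], [577.0, 339.0, 68.0]]
scene big_reel 0.98 [[597.0, -65.0, 11.0], [640.0, -32.0, 70.0], [671.0, -19.0, 88.0]]
scene phone 0.91 [[438.0, -515.0, 0.0], [513.0, -472.0, 9.0], [583.0, -434.0, 15.0]]
scene driver 0.57 [[768.0, -159.0, -0.0], [828.0, -132.0, 23.0], [874.0, -124.0, 30.0]]
scene driver 0.45 [[459.0, 62.0, 3.0], [653.0, 110.0, 76.0], [813.0, 151.0, 118.0]]
```

View pics/fin.png

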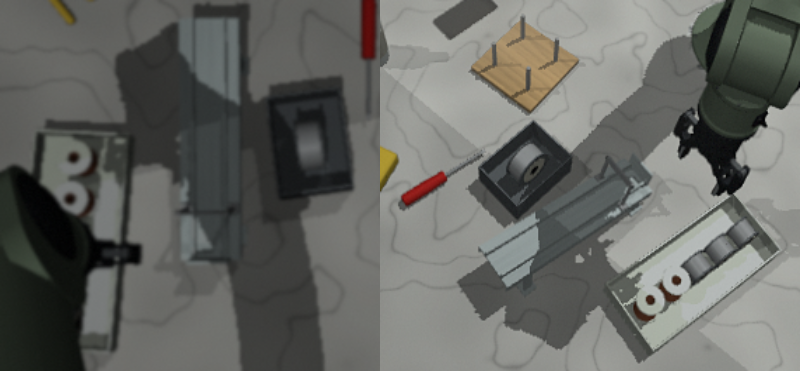

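The final views show three reels in line in the tray at (700,265) to (743,232) and two upright spools at (650,298) and (676,280). The big reel is in the bin at (527,162), and both the chute and the stand are empty.

```bash
python3 -c "
from bench import robot
print(robot.close_job())"
```

```text
the job is handed in; nothing more can be done
None
```

I handed the job in at about 58 s: the big reel is in the returns bin, and all three small reels and both wire spools are in the kit tray, spools upright. The bin shifted about 7 mm during the run, but the reel stayed in it; the hand-in returned no verdict.

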